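# Check spare parts off on their outline boards

## Robot

A 7-joint arm with a two-finger parallel gripper is mounted at the origin on the work surface. World frame = base frame: x ahead of the robot, y to its left, z up, the work surface at z = 0. Lengths are in m, angles in rad, forces in N, time in s.
With the tool pointing down it reaches from about 0.35 to 0.9 m from the base axis. Payload 19.9 kg.
Tool frame: the origin (TCP) lies on the centre line of the jaws, within the pads' length; the fingertips stand 11 mm ahead of it and the grasp point (between the pads) lies 8 mm behind it; z points along the fingers, y is the direction in which the jaws open and shut (so a half turn about z gives the same grasp; the last joint's range is limited). The gripper opens to 94 mm and grips with 3 to 60 N. Pads are 16 mm wide; open, the fingers measure 119 mm over their backs; the gripper's body (75 mm by 177 mm) begins 78 mm behind the grasp point.
Start: joints at [1.256, 0.417, -0.01, 1.614, 0.005, 1.111, -0.053], TCP at [0.169, -0.602, 0.216] pointing down, gripper open.
Joint ranges: [-2.81, 2.81], [-0.39, 2.02], [-1.27, 1.25], [0.06, 2.57], [-1.19, 4.33], [0.19, 2], [-2.82, 2.82]. Speed limits (rad/s): [1.89, 1.89, 2.39, 2.39, 3.01, 3.01, 3.01].

## Interface

Orientations are given as a unit quaternion [x, y, z, w].
In Python, from station import telemetry, camera, workorder gives the robot as it stands. The module is installed in compiled form; this text tells all that it offers.
- The arm moves only by the shell command python3 -m pendant 'ROWS'. ROWS is JSON, one flat list of numbers, 7 for each row, row after row: the shift along the tool's x, y, z in units of 0.1 m (1.0 is 0.1 m), then the turn, a rotation vector about the tool's x, y, z in units of 90 degrees (1.0 is 90 degrees), then the opening, from -1 (shut) to 1 (fully open). In form: [x, y, z, ax, ay, az, grip, x, y, z, ax, ay, az, grip, ...]. A call has 1 to 20 rows; each row is the pose to reach, as a shift and turn from the pose commanded when the call began, along the tool's axes at that moment; what a row does not reach only later rows make up. A row lasts 1/12 s, in which the tool goes at most 41.7 mm and 7.16 degrees, less where a joint would pass 70% of its speed; a pose out of reach is approached as far as the arm can. A call with a number of a shift or a turn outside -1 to 1 is refused whole. A call with a gripper value outside its range is refused whole. The fingers move at their own pace and stop on an object; the grip force is fixed at half the most. Time passes only in rows, so rows that repeat a pose let the fingers close. It gives the time, the measured TCP pose, the force and the opening at its end, in the units of the state.
- telemetry.read_state(): the state, without advancing time (a new reading comes with each control period).
- camera(name): name is "scene" or "top" or "wrist"; returns a dict with "image" (384x512x3 uint8, blue, green, red), "range_z" (384x512 float32, m along the optical axis (not along the pixel's ray), 0 where there is no reading), "mtx" (3x3 intrinsics, pixels), "view" (4x4, takes a point from world to camera coordinates). Camera axes: x right, y down, z forward; pixel columns grow to the right and rows downward; lengths in m; the calibration is good to about 2 mm. A picture is of the moment at which its call begins.
- workorder.finish_job(): hands the job in, once; it reports no verdict.
The state is a dict: "t": time; "joint_positions": joint angles; "joint_vel": joint speeds; "joint_torque": joint torques, N m; "tool_pos": TCP position; "orientation": TCP orientation; "force": force on the tool from outside, world axes, zero at the start; "moment": the same for the moment, N m; "finger_gap": finger opening in m.
Only numpy, scipy, OpenCV 4.12 (cv2) and the standard library are available. Lean on these libraries where they do the work, as an engineer would, in place of code of your own. Each camera call takes 0.05 s, during which the arm holds its last target.

## Task

Set each loose spare part down flat and centred on the white board that shows its outline: the hexagon nut, the large bearing, the small bearing and the two keys, in any order. Pick the two keys up together in one grasp and lay them as a pair, side by side, along the two bars drawn on their board. Set every part down rather than dropping it, and leave all of them released and at rest.

Things in the scene. Friction and masses are not known exactly. Their poses are not given: they have to be found in the camera images.
- nut_center (a point): large steel hexagon nut lying flat, 55 mm across flats (63.5 mm across corners), 29 mm high, 36 mm bore, about 0.38 kg. The point is its centre, half-way up; z up along the bore, x points square out of one flat (and every 60 degrees from it is another flat).
- big_bearing_center (a point): large steel ball bearing with black seals lying flat, 62 mm outer diameter, 30 mm bore, 20 mm high, about 0.26 kg. The point is its centre, half-way up; z up along the bore.
- small_bearing_center (a point): small steel ball bearing with black seals lying flat, 40 mm outer diameter, 17 mm bore, 16 mm high, about 0.09 kg. The point is its centre, half-way up; z up along the bore.
- key_a_center (a point): one of two equal loose dark steel keys (square bars), 80 mm long and 16 x 16 mm in section, 0.155 kg, lying parallel side by side with a gap of 2 to 5 mm between them. The point is its centre, half-way up; x along its length, z up.
- key_b_center (a point): the other key, the same as the first, at its +y side at the start. The point is its centre, half-way up; x along its length, z up.
- board_nut_top (a point): fixed white hardboard square, 110 x 110 mm and 6 mm thick, flat on the bench, with a black drawn outline: one hexagon, a little larger than the nut; x points square out of one of its sides. The nut need not be turned to match. The point is the middle of its top face, which is also the middle of the outline; z up, x and y along the board's edges.
- board_big_top (a point): fixed white hardboard square, 110 x 110 mm and 6 mm thick, flat on the bench, with a black drawn outline: the larger of the two round outlines, a circle of about 66 mm with a circle of 30 mm inside. The point is the middle of its top face, which is also the middle of the outline; z up, x and y along the board's edges.
- board_small_top (a point): fixed white hardboard square, 110 x 110 mm and 6 mm thick, flat on the bench, with a black drawn outline: the smaller of the two round outlines, a circle of about 44 mm with a circle of 17 mm inside. The point is the middle of its top face, which is also the middle of the outline; z up, x and y along the board's edges.
- board_keys_top (a point): fixed white hardboard square, 110 x 110 mm and 6 mm thick, flat on the bench, with a black drawn outline: two parallel bars, each 83 x 17 mm, lying along the board's x at y = +11.5 and -11.5 mm. Either key may take either bar, either way round; a touching pair centred on the board is right too. The point is the middle of its top face, which is also the middle of the outline; z up, x and y along the board's edges.
Mind the look-alikes: they are no part of the job. What is shaped like the part that bears key_b_center but orange is not meant. What is shaped like the part that bears big_bearing_center but red is not meant.

How it is judged:
On the way:
1. both keys are off the bench together, in one grasp (height (world z) of each of key_a_center, key_b_center above 0.05 m and contact force between the fingers and key_a above 0.1 N and contact force between the fingers and key_b above 0.1 N), for 0.2 s.
At the end, for the whole second after the job is handed in: Nut and both bearings lie flat on their own boards, centres within 12 mm of the outline centre; both keys lie flat on the key board, centres within 20 mm of its centre and 32 mm of each other, along the bars within 0.2 rad; all released and at rest (horizontal distance between nut_center and board_nut_top below 0.012 m and horizontal distance between big_bearing_center and board_big_top below 0.012 m and horizontal distance between small_bearing_center and board_small_top below 0.012 m and horizontal distance between each of key_a_center, key_b_center and board_keys_top below 0.02 m and angle between the x axis of each of key_a_center, key_b_center and the x axis of board_keys_top, either way round below 0.2 rad and distance between key_a_center and key_b_center below 0.032 m and z of nut_center in the frame of board_nut_top between 0.0105 and 0.0185 m and linear speed of each of nut, big_bearing, small_bearing, key_a, key_b below 0.02 m/s and angle between the z axis of nut_center and the z axis of board_nut_top, either way round below 0.12 rad and z of big_bearing_center in the frame of board_big_top between 0.006 and 0.014 m and angle between the z axis of big_bearing_center and the z axis of board_big_top, either way round below 0.12 rad and z of small_bearing_center in the frame of board_small_top between 0.004 and 0.012 m and angle between the z axis of small_bearing_center and the z axis of board_small_top, either way round below 0.12 rad and z of key_a_center in the frame of board_keys_top between 0.004 and 0.012 m and z of key_b_center in the frame of board_keys_top between 0.004 and 0.012 m); the robot touches nothing.
It fails at once if the nut is let go in the air (its centre above 55 mm with no finger on it) (height (world z) of nut_center above 0.055 m and contact force between the fingers and nut below 0.02 N).
It fails at once if the large bearing is let go in the air (its centre above 55 mm with no finger on it) (height (world z) of big_bearing_center above 0.055 m and contact force between the fingers and big_bearing below 0.02 N).
It fails at once if the small bearing is let go in the air (its centre above 55 mm with no finger on it) (height (world z) of small_bearing_center above 0.055 m and contact force between the fingers and small_bearing below 0.02 N).
It fails at once if the first key is let go in the air (its centre above 55 mm with no finger on it) (height (world z) of key_a_center above 0.055 m and contact force between the fingers and key_a below 0.02 N).
It fails at once if the other key is let go in the air (its centre above 55 mm with no finger on it) (height (world z) of key_b_center above 0.055 m and contact force between the fingers and key_b below 0.02 N).
It also fails if it takes over 104 s, if anything falls off the work surface, if the arm or the gripper's body presses on something with over 40 N, if the wrist force passes 120 N, or if a joint passes its speed limit or range.

## Working session

There is one attempt and no reset: what is moved stays moved. The work goes in short steps, Python scripts to look and compute and a shell command to move; the robot and the scene stay as the last step left them, time stands still between calls to the robot, and variables do not carry over. Pictures are saved under pics/ and viewed, and the job is handed in when it is done.

```bash
mkdir -p pics; cat > h.py <<'E'
import numpy as np, cv2
from station import telemetry, camera, workorder
def shot(n,f):
    c=camera(n); cv2.imwrite('pics/'+f,c['image']); return c
E
python3 - <<'E'
from h import *
import pickle
for n in ['scene','top','wrist']:
    c=shot(n,n+'0.png'); pickle.dump(c,open(n+'0.pkl','wb'))
    print(n,c['mtx'].round(1).tolist(),c['view'].round(3).tolist())
s=telemetry.read_state()
for k in s: print(k,np.round(s[k],4))
E
```

```text
scene [[441.7, 0.0, 251.8], [0.0, 441.7, 198.1], [0.0, 0.0, 1.0]] [[0.577, 0.817, 0.009, -0.326], [0.655, -0.456, -0.603, -0.313], [-0.488, 0.354, -0.798, 1.4], [0.0, 0.0, 0.0, 1.0]]
top [[413.1, 0.0, 256.2], [0.0, 413.1, 189.5], [0.0, 0.0, 1.0]] [[-0.027, -1.0, -0.008, 0.007], [-0.981, 0.028, -0.192, 0.57], [0.192, 0.003, -0.981, 0.779], [0.0, 0.0, 0.0, 1.0]]
wrist [[283.0, 0.0, 259.9], [0.0, 283.0, 188.8], [0.0, 0.0, 1.0]] [[0.271, -0.963, -0.0, -0.625], [-0.928, -0.261, 0.267, -0.028], [-0.257, -0.072, -0.964, 0.391], [0.0, 0.0, 0.0, 1.0]]
t 0.15
joint_positions [ 1.2555  0.4179 -0.0103  1.614   0.0047  1.1107 -0.053 ]
joint_vel [-0.0012 -0.0016  0.0019 -0.0026  0.0014 -0.0012  0.0005]
joint_torque [ 4.00000e-04 -8.51541e+01  6.38800e-01 -4.26136e+01 -4.89000e-02
  1.71000e-02  1.00000e-04]
tool_pos [ 0.1689 -0.6015  0.216 ]
orientation [ 9.906e-01  1.365e-01 -1.000e-04 -5.000e-04]
force [-0.1801 -0.8094  0.0744]
moment [ 0.0396 -0.0315 -0.0481]
finger_gap 0.0942
```

View pics/scene0.png

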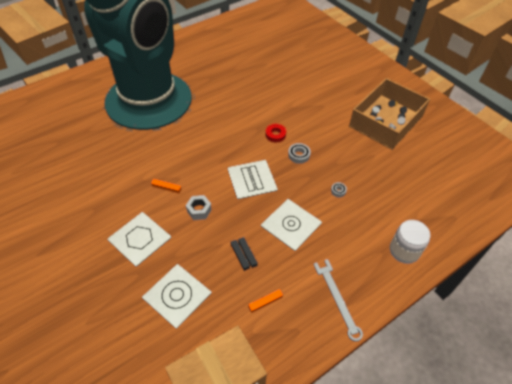

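View pics/top0.png

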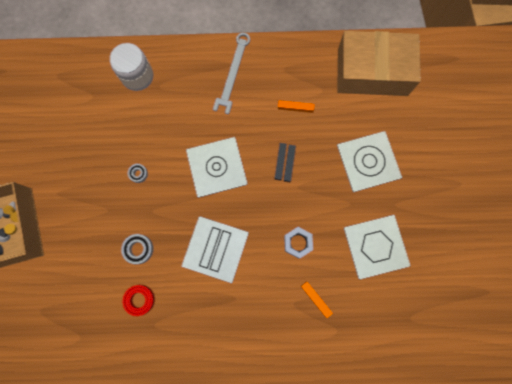

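View pics/wrist0.png

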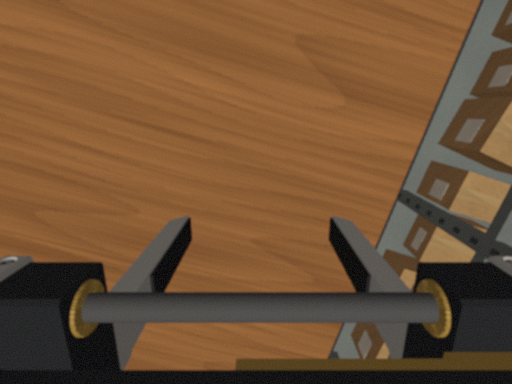

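Top view: the keys are at (285,162), the nut at (299,242), the small bearing at (137,173) and the large bearing at (136,249). The boards are at (216,167) small, (369,161) large, (215,250) keys and (377,247) nut. The red ring and orange bars are the decoys. Next I segment both views and triangulate.

```bash
cat >> h.py <<'E'
def ray(c,uv):
    V=c['view'];R=V[:3,:3];o=-R.T@V[:3,3]
    d=R.T@np.linalg.inv(c['mtx'])@np.array([uv[0],uv[1],1.]); return o,d/np.linalg.norm(d)
def onplane(c,uv,z):
    o,d=ray(c,uv); return o+d*(z-o[2])/d[2]
def proj(c,p):
    q=c['mtx']@(c['view'][:3,:3]@np.asarray(p)+c['view'][:3,3]); return q[:2]/q[2]
def tri(c1,u1,c2,u2):
    A=[];b=[]
    for c,u in((c1,u1),(c2,u2)):
        o,d=ray(c,u);P=np.eye(3)-np.outer(d,d);A.append(P);b.append(P@o)
    p=np.linalg.lstsq(np.vstack(A),np.hstack(b),rcond=None)[0]
    return p,[np.linalg.norm(proj(c,p)-u).round(1) for c,u in((c1,u1),(c2,u2))]
def diagx(q):
    q=q.reshape(4,2).astype(float);a,b,c,d=[np.append(p,1) for p in q]
    x=np.cross(np.cross(a,c),np.cross(b,d));return x[:2]/x[2]
def masks(img):
    hsv=cv2.cvtColor(img,cv2.COLOR_BGR2HSV)
    S=hsv[...,1].astype(int);V=hsv[...,2]
    return (S<45)&(V>195),(S<75)&(V<195),hsv
E
python3 - <<'E'
from h import *
import pickle
for n in ['top','scene']:
    c=pickle.load(open(n+'0.pkl','rb'));w,g,h=masks(c['image'])
    for nm,m in(('white',w),('grey',g)):
        cs,_=cv2.findContours(m.astype(np.uint8),cv2.RETR_EXTERNAL,cv2.CHAIN_APPROX_NONE)
        for k in cs:
            a=cv2.contourArea(k)
            if a<60 or a>6000: continue
            r=cv2.minAreaRect(k);q=cv2.approxPolyDP(cv2.convexHull(k),6,True)
            e=''
            u=np.array(r[0])
            if nm=='white' and len(q)==4: u=diagx(q);e=[onplane(c,p,.006)[:2].round(3).tolist() for p in q[:,0]]
            d=c['range_z'][int(u[1]),int(u[0])]
            print(n,nm,a,np.round(u,1),np.round(r[1],1),round(r[2]),'z06',onplane(c,u,.006)[:2].round(4),'z16',onplane(c,u,.016)[:2].round(4),e)
E
```

```text
top white 2514.5 [214.7 249.4] [50.9 52.2] 18 z06 [0.4545 0.0813] z16 [0.454  0.0802] [[0.521, 0.114], [0.487, 0.015], [0.391, 0.05], [0.422, 0.147]]
top white 2498.0 [376.6 246.3] [52.5 50.5] 74 z06 [ 0.4516 -0.2555] z16 [ 0.4511 -0.2527] [[0.514, -0.295], [0.414, -0.315], [0.39, -0.216], [0.492, -0.193]]
top white 2232.5 [215.6 166.3] [47.5 49.6] 75 z06 [0.6328 0.0779] z16 [0.6302 0.0769] [[0.696, 0.039], [0.596, 0.015], [0.571, 0.116], [0.669, 0.14]]
top white 2202.5 [369.2 160.6] [48.1 49.4] 73 z06 [ 0.6359 -0.2548] z16 [ 0.6333 -0.252 ] [[0.697, -0.292], [0.6, -0.316], [0.574, -0.217], [0.673, -0.192]]
top white 416.0 [130.  53.] [22.6 28.7] 65 z06 [0.9065 0.2723] z16 [0.9007 0.2691] [[0.913, 0.254], [0.864, 0.271], [0.89, 0.315], [0.926, 0.273]]
top grey 713.0 [136.5 248.5] [29. 31.] 90 z06 [0.4608 0.2446] z16 [0.4602 0.2416] 
top grey 838.0 [377.  246.5] [36.1 30.4] 45 z06 [ 0.4513 -0.2564] z16 [ 0.4508 -0.2535] 
top grey 66.0 [  4.5 235. ] [12.  9.] 90 z06 [0.4966 0.5239] z16 [0.4956 0.5178] 
top grey 637.5 [298. 242.] [30. 28.] 90 z06 [ 0.4651 -0.0927] z16 [ 0.4644 -0.0918] 
[... 2505 characters left out ...]
 grey 287.0 [459.5  45.5] [22.3 14.5] 29 z06 [0.3762 1.0442] z16 [0.3837 1.0289] 
scene grey 148.5 [54.7 38.9] [ 7.5 23.2] 67 z06 [-0.4775 -0.1286] z16 [-0.4607 -0.1312] 
scene grey 4110.5 [423.7  38.6] [234.8  67.5] 34 z06 [0.2743 0.9705] z16 [0.283 0.956] 
scene grey 2660.5 [192.  25.] [ 50. 124.] 90 z06 [-0.2765  0.3218] z16 [-0.2619  0.3143] 
scene grey 188.5 [109.1   7.2] [11.4 39.3] 83 z06 [-0.5636  0.1196] z16 [-0.5459  0.1143] 
scene grey 2493.5 [46.7 41.8] [ 73. 115.] 76 z06 [-0.4758 -0.1583] z16 [-0.459  -0.1607] 
scene grey 70.0 [55.5  4.3] [19.8  6.9] 42 z06 [-0.7008 -0.0429] z16 [-0.6816 -0.0465] 
scene grey 61.5 [9.5 3.5] [ 7. 19.] 90 z06 [-0.8066 -0.1881] z16 [-0.7863 -0.1901]
```

```bash
cat >> h.py <<'E'
def go(x,y,z,yaw=None):
    """print tool-frame delta in row units to reach world target (yaw of tool x, deg)"""
    from scipy.spatial.transform import Rotation as Rn
    s=telemetry.read_state();R=Rn.from_quat(s['orientation']);p=np.array(s['tool_pos'])
    d=R.inv().apply(np.array([x,y,z])-p)/.1
    X=R.as_matrix()[:,0];y0=np.degrees(np.arctan2(X[1],X[0]))
    if yaw is None: yaw=y0
    T=Rn.from_euler('z',yaw,degrees=True)*Rn.from_euler('x',180,degrees=True)
    rv=(R.inv()*T).as_rotvec()/(np.pi/2)
    print('t',round(s['t'],2),'pos',p.round(4),'yaw',round(y0,2),'F',np.round(s['force'],1),'gap',round(s['finger_gap'],4),'j',np.round(s['joint_positions'],2),'\n d',d.round(3),'rot',rv.round(3))
E
python3 - <<'E'
from h import *
import pickle
T=pickle.load(open('top0.pkl','rb'));S=pickle.load(open('scene0.pkl','rb'))
P={'bbig':((369.5,160.8),(176.3,294.5)),'bnut':((376.8,246.4),(138.6,237.5)),'bsmall':((216,166.2),(291.2,223)),'bkeys':((214.7,249.3),(251.2,178)),
'keys':((284.7,161.8),(243.6,253.2)),'nut':((298,242),(198,207)),'small':((137,173),(338.5,189.5)),'big':((136.5,248.5),(299,153))}
for k,(a,b) in P.items():
    p,e=tri(T,a,S,b); d=T['range_z'][int(a[1]),int(a[0])]
    print(k,p.round(4),e)
def ang(c,a,b,z):
    p=onplane(c,a,z);q=onplane(c,b,z);return np.degrees(np.arctan2(q[1]-p[1],q[0]-p[0]))
w,g,h=masks(T['image'])
for box in [(285,155,296,190),(274,140,285,184)]:
    x0,y0,x1,y1=box
cs,_=cv2.findContours(g.astype(np.uint8),cv2.RETR_EXTERNAL,cv2.CHAIN_APPROX_NONE)
for k in cs:
    r=cv2.minAreaRect(k)
    if 150<cv2.contourArea(k)<200 or abs(cv2.contourArea(k)-928)<3:
        vx,vy,cx,cy=cv2.fitLine(k,cv2.DIST_L2,0,.01,.01).ravel()
        print(r,ang(T,(cx-20*vx,cy-20*vy),(cx+20*vx,cy+20*vy),.016))
go(.25,-.5,.216,0)
im=cv2.resize(T['image'][215:270,270:330],None,fx=9,fy=9,interpolation=cv2.INTER_CUBIC);cv2.imwrite('pics/nutz.png',im)
E
```

```text
bbig [ 0.6353 -0.257   0.0042] [np.float64(0.6), np.float64(0.6)]
bnut [ 0.4507 -0.2581  0.0043] [np.float64(0.9), np.float64(0.7)]
bsmall [0.6322 0.0757 0.0061] [np.float64(0.7), np.float64(0.6)]
bkeys [0.4537 0.0793 0.0046] [np.float64(1.2), np.float64(0.9)]
keys [ 0.6369 -0.0732  0.0091] [np.float64(0.8), np.float64(0.7)]
nut [ 0.4632 -0.0938  0.017 ] [np.float64(1.2), np.float64(0.9)]
small [0.6211 0.2454 0.0085] [np.float64(1.0), np.float64(0.8)]
big [0.4595 0.241  0.0105] [np.float64(1.2), np.float64(0.9)]
((214.65000915527344, 249.0500030517578), (22.768400192260742, 43.95566177368164), 18.434947967529297) -20.36964191196286
((289.32281494140625, 162.69595336914062), (6.338229179382324, 35.50141143798828), 8.426968574523926) -10.269045419429608
((280.1400146484375, 161.01998901367188), (6.222539901733398, 35.92102813720703), 8.130102157592773) -10.36330899416261
t 0.15 pos [ 0.1689 -0.6015  0.216 ] yaw 15.69 F [-0.2 -0.8  0.1] gap 0.0942 j [ 1.26  0.42 -0.01  1.61  0.    1.11 -0.05] 
 d [ 1.055 -0.758  0.   ] rot [-0.001  0.     0.174]
```

View pics/nutz.png

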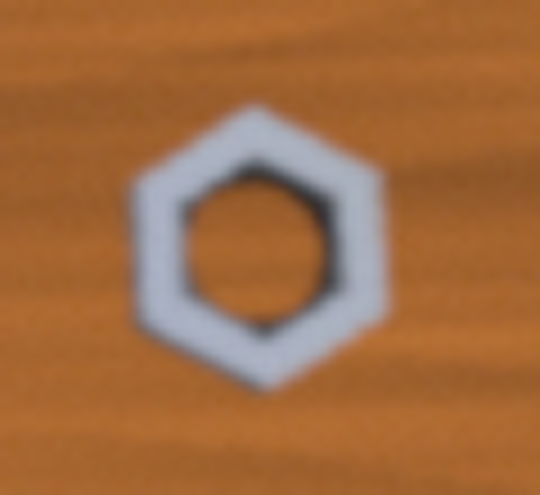

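```bash
python3 -m pendant '[1,-1,0,0,0,0.163,1, 1,-1,0,0,0,0.163,1, 1,-1,0,0,0,0.163,1, 1,-1,0,0,0,0.163,1, 1,-1,0,0,0,0.163,1]'; python3 -c "
from h import *
go(.463,-.094,.2,1)"
```

```text
t: 0.57
tool_pos: [0.2409, -0.4749, 0.2166]
orientation: [1.0, 0.011, 0.0, -0.0]
force: [1.0, -0.3, 0.4]
finger_gap: 0.0941
t 0.57 pos [ 0.2409 -0.4749  0.2166] yaw 1.3 F [ 1.  -0.3  0.4] gap 0.0941 j [ 1.06  0.25 -0.02  1.84  0.    1.05 -0.51] 
 d [ 2.306 -3.758  0.171] rot [-0.001 -0.     0.003]
```

```bash
python3 -m pendant '[0.6,-1,0,0,0,0,1, 0.6,-1,0,0,0,0,1, 0.6,-1,0,0,0,0,1, 0.6,-1,0,0,0,0,1]'; python3 -m pendant '[0.6,-1,0,0,0,0,1, 0.6,-1,0,0,0,0,1, 0.6,-1,0,0,0,0,1, 0.6,-1,0,0,0,0,1]';python3 -m pendant '[0.6,-1,0,0,0,0,1, 0.6,-1,0,0,0,0,1, 0.6,-1,0,0,0,0,1, 0.6,-1,0,0,0,0,1]'; python3 -c "
from h import *
go(.463,-.094,.2,1)"
```

```text
t: 0.9
tool_pos: [0.2994, -0.3728, 0.2165]
orientation: [1.0, 0.012, 0.0, -0.001]
force: [0.7, 0.9, 0.6]
finger_gap: 0.0938
t: 1.23
tool_pos: [0.3574, -0.2718, 0.2166]
orientation: [1.0, 0.012, 0.0, -0.0]
force: [0.9, 0.0, -0.2]
finger_gap: 0.0943
t: 1.57
tool_pos: [0.4155, -0.1706, 0.2167]
orientation: [1.0, 0.012, 0.001, -0.001]
force: [-0.7, 1.0, -0.7]
finger_gap: 0.0935
t 1.57 pos [ 0.4155 -0.1706  0.2167] yaw 1.38 F [-0.7  1.  -0.7] gap 0.0935 j [ 0.61  0.11 -0.31  2.02  0.04  1.01 -1.26] 
 d [ 0.493 -0.754  0.168] rot [-0.001 -0.001  0.004]
```

```bash
python3 - <<'E'
from h import *
import pickle
c=shot('wrist','w1.png');pickle.dump(c,open('w1.pkl','wb'))
E
python3 -m pendant '[0.5,-0.75,0.15,0,0,0,1, 0.5,-0.75,0.15,0,0,0,1, 0.5,-0.75,0.15,0,0,0,1, 0.5,-0.75,0.15,0,0,0,1, 0.5,-0.75,0.15,0,0,0,1]'
python3 - <<'E'
from h import *
import pickle
c=shot('wrist','w2.png');pickle.dump(c,open('w2.pkl','wb'))
s=np.array(telemetry.read_state()['tool_pos']);print(s,proj(c,s))
a=cv2.imread('pics/w1.png');b=cv2.imread('pics/w2.png');cv2.imwrite('pics/w12.png',cv2.resize(np.hstack([a,b]),(800,300),interpolation=cv2.INTER_AREA))
go(.463,-.094,.2,1)
E
```

```text
t: 2.03
tool_pos: [0.4613, -0.1004, 0.2011]
orientation: [1.0, 0.009, -0.0, -0.0]
force: [0.1, -0.8, -0.0]
finger_gap: 0.0941
[ 0.46109888 -0.10089809  0.20132161] [259.51633111 236.24108407]
t 2.08 pos [ 0.4611 -0.1009  0.2013] yaw 0.93 F [ 0.2 -0.6  0.1] gap 0.0939 j [ 0.49  0.18 -0.37  1.99  0.08  0.99 -1.48] 
 d [ 0.02  -0.069  0.013] rot [ 0.     0.    -0.001]
```

View pics/w12.png

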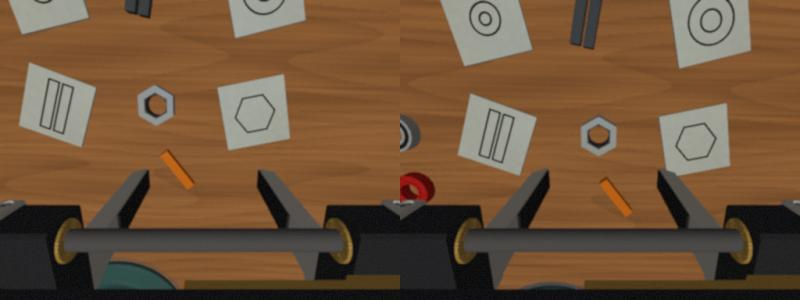

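Both wrist views show the nut (about (253,173) in full pixels in the second), the key board and the nut board. I triangulate these from the two wrist positions.

```bash
cat >> h.py <<'E'
def blobs(c,amin=150,amax=20000,rows=(0,384)):
    """white/grey blobs: kind, area, centre (diagonals for quads, else ring/min-rect centre), contour"""
    hsv=cv2.cvtColor(c['image'],cv2.COLOR_BGR2HSV);hh,S,V=[hsv[...,i].astype(int) for i in range(3)]
    out=[]
    for nm,m in(('white',(S<60)&(V>150)),('grey',(S<75)&(V<215))):
        m=m.copy();m[:rows[0]]=0;m[rows[1]:]=0
        cs,_=cv2.findContours(m.astype(np.uint8),cv2.RETR_EXTERNAL,cv2.CHAIN_APPROX_NONE)
        for k in cs:
            a=cv2.contourArea(k)
            if a<amin or a>amax: continue
            hull=cv2.convexHull(k);q=cv2.approxPolyDP(hull,.06*cv2.arcLength(hull,True),True)
            u=np.array(diagx(q) if len(q)==4 else cv2.minAreaRect(k)[0])
            out.append((nm,a,u,k,q))
    return out
E
python3 - <<'E'
from h import *
import pickle
C=[pickle.load(open(f'w{i}.pkl','rb')) for i in(1,2)]
for c in C:
    for nm,a,u,k,q in blobs(c,rows=(0,260)):
        print(nm,a,u.round(1),len(q),onplane(c,u,.006)[:2].round(4),onplane(c,u,.015)[:2].round(4),cv2.boundingRect(k))
    print()
E
```

```text
white 6524.5 [325.3 145.4] 4 [ 0.4513 -0.2575] [ 0.4523 -0.2554] (279, 95, 91, 97)
white 6656.5 [ 72.5 136.7] 4 [0.4544 0.0776] [0.4553 0.0717] (25, 81, 97, 106)
white 438.5 [337.5   7.5] 3 [ 0.6134 -0.258 ] [ 0.6105 -0.2559] (315, 0, 46, 16)
white 2471.0 [357.1  16. ] 4 [ 0.6051 -0.2821] [ 0.6024 -0.2794] (293, 0, 97, 48)
white 2798.5 [79.2 14.3] 4 [0.5988 0.048 ] [0.5963 0.0428] (12, 0, 100, 43)
grey 1106.0 [349.8 244.5] 3 [ 0.3076 -0.306 ] [ 0.312  -0.3027] (330, 216, 54, 44)
grey 991.5 [171.3 231.4] 4 [ 0.322  -0.0452] [ 0.326  -0.0481] (137, 216, 53, 44)
grey 1793.5 [199.5 134.4] 6 [ 0.4616 -0.0903] [ 0.4623 -0.0922] (176, 109, 48, 52)
grey 6815.5 [325.3 145.4] 4 [ 0.4513 -0.2575] [ 0.4523 -0.2554] (278, 95, 93, 97)
grey 7036.0 [ 72.2 136.1] 4 [0.4552 0.0779] [0.4561 0.0721] (24, 80, 100, 108)
grey 3522.0 [355.9  17.1] 4 [ 0.6039 -0.2809] [ 0.6012 -0.2783] (292, 0, 99, 49)
grey 540.0 [171.1   7.3] 4 [ 0.6088 -0.0616] [ 0.606  -0.0641] (160, 0, 34, 22)
grey 3177.5 [79.9 14.7] 4 [0.5983 0.0472] [0.5958 0.042 ] (11, 0, 104, 44)

white 6229.5 [375.6 179.5] 4 [ 0.4543 -0.2542] [ 0.45
[... 449 characters left out ...]
30.6] 4 [0.3764 0.0188] [0.3805 0.0159] (137, 216, 53, 44)
grey 1742.0 [253.5 173. ] 6 [ 0.4601 -0.0929] [ 0.4621 -0.093 ] (231, 147, 46, 53)
grey 862.5 [ 15.8 165.6] 4 [0.4644 0.2167] [0.4663 0.2089] (0, 147, 26, 48)
grey 7619.5 [385.1 186.3] 4 [ 0.4452 -0.268 ] [ 0.4476 -0.2639] (331, 132, 92, 128)
grey 6857.0 [122.9 175.2] 4 [0.4541 0.0787] [0.4562 0.0743] (74, 120, 102, 105)
grey 7396.5 [405.1  38.6] 4 [ 0.6229 -0.267 ] [ 0.6208 -0.2629] (344, 0, 105, 88)
grey 768.0 [245.7  33.9] 4 [ 0.6244 -0.0819] [ 0.6223 -0.0823] (235, 0, 23, 62)
grey 735.5 [227.7  31. ] 4 [ 0.627  -0.0611] [ 0.6248 -0.0621] (218, 0, 22, 58)
grey 7181.0 [121.   37.2] 4 [0.6183 0.0627] [0.6164 0.0586] (52, 0, 118, 85)
```

```bash
python3 - <<'E'
from h import *
import pickle
A,B=[pickle.load(open(f'w{i}.pkl','rb')) for i in(1,2)]
for n,a,b in(('nut',(199.5,134.4),(253.5,173)),('bnut',(325.3,145.4),(375.6,179.5)),('bkeys',(72.4,136.6),(122.7,174.9))):
    print(n,[x if isinstance(x,list) else x.round(4) for x in tri(A,a,B,b)])
# nut top face corners/angle: long near-vertical sides in w2
for nm,a,u,k,q in blobs(B,rows=(0,260)):
    if nm=='grey' and abs(a-1742)<2:
        p=cv2.approxPolyDP(cv2.convexHull(k),4,True)[:,0]
        P=np.array([onplane(B,v,.029)[:2] for v in p]);print(P.round(4).tolist(),P.mean(0))
        E=np.roll(P,-1,0)-P;print(np.degrees(np.arctan2(E[:,1],E[:,0])).round(1),np.linalg.norm(E,axis=1).round(4))
go(.4625,-.0925,.2,1)
E
```

```text
nut [array([ 0.4627, -0.093 ,  0.0183]), [np.float64(0.1), np.float64(0.1)]]
bnut [array([ 0.4495, -0.2622, -0.0133]), [np.float64(0.3), np.float64(0.3)]]
bkeys [array([0.4539, 0.0805, 0.0021]), [np.float64(0.3), np.float64(0.3)]]
[[0.497, -0.0935], [0.4806, -0.1205], [0.4465, -0.1203], [0.4317, -0.0956], [0.4469, -0.0667], [0.4746, -0.0658]] [ 0.46288628 -0.09373597]
[-121.4  179.8  120.9   62.3    2.   -51.1] [0.0316 0.034  0.0288 0.0326 0.0278 0.0357]
t 2.08 pos [ 0.4611 -0.1009  0.2013] yaw 0.93 F [ 0.2 -0.6  0.1] gap 0.0939 j [ 0.49  0.18 -0.37  1.99  0.08  0.99 -1.48] 
 d [ 0.015 -0.084  0.013] rot [ 0.     0.    -0.001]
```

```bash
python3 -m pendant '[0.015,-0.08,0.95,0,0,0,1, 0.015,-0.08,0.95,0,0,0,1, 0.015,-0.08,0.95,0,0,0,1, 0.015,-0.08,0.95,0,0,0,1, 0.015,-0.08,0.95,0,0,0,1]'; python3 -c "
from h import *
go(.4625,-.093,.014,1)"
```

```text
t: 2.5
tool_pos: [0.4626, -0.0926, 0.1067]
orientation: [1.0, 0.008, -0.0, 0.0]
force: [-0.2, -0.6, -0.1]
finger_gap: 0.0935
t 2.5 pos [ 0.4626 -0.0926  0.1067] yaw 0.92 F [-0.2 -0.6 -0.1] gap 0.0935 j [ 0.45  0.32 -0.36  2.07  0.16  0.78 -1.57] 
 d [0.    0.004 0.927] rot [ 0.     0.001 -0.001]
```

```bash
python3 -m pendant '[0,0,0.35,0,0,0,1, 0,0,0.7,0,0,0,1, 0,0,0.85,0,0,0,1, 0,0,0.92,0,0,0,1, 0,0,0.92,0,0,0,1,0,0,0.92,0,0,0,1, 0,0,0.92,0,0,0,-1, 0,0,0.92,0,0,0,-1, 0,0,0.92,0,0,0,-1, 0,0,0.92,0,0,0,-1, 0,0,0.92,0,0,0,-1, 0,0,0.92,0,0,0,-1, 0,0,0.92,0,0,0,-1, 0,0,0.92,0,0,0,-1]'; python3 -c "
from h import *
go(.4625,-.093,.1,1)"
```

```text
t: 3.67
tool_pos: [0.463, -0.0916, 0.0146]
orientation: [1.0, 0.009, 0.0, 0.0]
force: [0.1, -1.9, 5.7]
finger_gap: 0.0547
t 3.67 pos [ 0.463  -0.0916  0.0146] yaw 1.01 F [ 0.1 -1.9  5.7] gap 0.0547 j [ 0.39  0.48 -0.3   2.12  0.26  0.58 -1.66] 
 d [-0.005  0.014 -0.854] rot [ 0. -0.  0.]
```

```bash
python3 -m pendant '[0,0,-0.3,0,0,0,-1, 0,0,-0.6,0,0,0,-1, 0,0,-0.6,0,0,0,-1, 0,0.3,-0.6,0,0,0,-1, 0,0.65,-0.6,0,0,0,-1, 0,1,-0.6,0,0,0,-1, 0,1,-0.6,0,0,0,-1]'; python3 -c "
from h import *
go(.451,-.257,.076,1)"
```

```text
t: 4.25
tool_pos: [0.4637, -0.1978, 0.0738]
orientation: [1.0, 0.006, -0.0, 0.001]
force: [-1.6, -1.2, -4.1]
finger_gap: 0.0549
t 4.25 pos [ 0.4637 -0.1978  0.0738] yaw 0.64 F [-1.6 -1.2 -4.1] gap 0.0549 j [ 0.6   0.42 -0.31  2.02  0.19  0.73 -1.39] 
 d [-0.133  0.59  -0.021] rot [ 0.001  0.    -0.004]
```

```bash
python3 -m pendant '[-0.1,0.35,0,0,0,0,-1, -0.13,0.62,0,0,0,0,-1, -0.13,0.62,0,0,0,0,-1, -0.13,0.62,0,0,0,0,-1, -0.13,0.62,0,0,0,0,-1, -0.13,0.62,0,0,0,0,-1]'; python3 - <<'E'
from h import *
go(.451,-.257,.0205,1)
c=shot('wrist','w3.png')
for nm,a,u,k,q in blobs(c,rows=(0,384)):
    print(nm,a,u.round(1),len(q),onplane(c,u,.006)[:2].round(4))
E
```

```text
t: 4.75
tool_pos: [0.4527, -0.2525, 0.074]
orientation: [1.0, 0.009, -0.0, -0.0]
force: [0.4, 0.5, -3.7]
finger_gap: 0.055
t 4.75 pos [ 0.4527 -0.2525  0.074 ] yaw 1.09 F [ 0.4  0.5 -3.7] gap 0.055 j [ 0.7   0.44 -0.3   1.98  0.18  0.75 -1.26] 
 d [-0.018  0.045  0.535] rot [-0.     0.     0.001]
white 6157.0 [259.5 243.5] 5 [ 0.4136 -0.2536]
white 790.0 [256.2 182.9] 4 [ 0.4707 -0.2497]
white 6310.0 [243.4 187.8] 4 [ 0.4662 -0.2387]
white 166.0 [269.   3.] 3 [ 0.6069 -0.2568]
white 5361.5 [278.5  28.5] 3 [ 0.5903 -0.2644]
grey 6158.0 [279.   29.5] 3 [ 0.5896 -0.2648]
grey 530.0 [13.2  6.1] 4 [ 0.6012 -0.069 ]
```

View pics/w3.png

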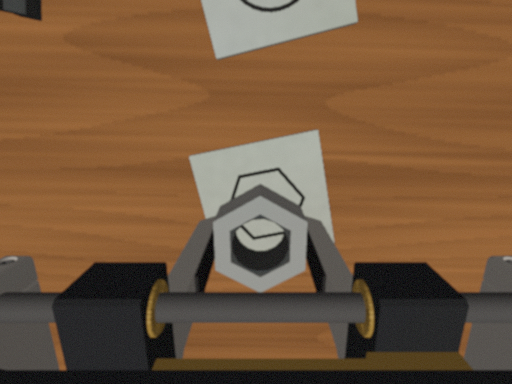

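```bash
python3 - <<'E'
from h import *
c=camera('wrist')
a=onplane(c,(190,157),.006)[:2];b=onplane(c,(318,131),.006)[:2]
d=b-a;n=np.array([d[1],-d[0]])/np.linalg.norm(d);print(a,b,np.linalg.norm(d),(a+b)/2+.055*n,(a+b)/2-.055*n)
go(.451,-.257,.0205,1)
E
```

```text
[ 0.49214842 -0.19369346] [ 0.51572237 -0.29966155] 0.1085585955579347 [ 0.45024784 -0.25862098] [ 0.55762295 -0.23473402]
t 4.85 pos [ 0.4529 -0.2526  0.0743] yaw 1.1 F [-0.1  0.8 -4.5] gap 0.055 j [ 0.7   0.44 -0.3   1.98  0.18  0.75 -1.26] 
 d [-0.02   0.044  0.538] rot [-0.     0.     0.001]
```

```bash
python3 -m pendant '[-0.02,0.05,0.3,0,0,0,-1, -0.02,0.05,0.42,0,0,0,-1, -0.02,0.05,0.48,0,0,0,-1, -0.02,0.05,0.51,0,0,0,-1, -0.02,0.05,0.53,0,0,0,-1, -0.02,0.05,0.53,0,0,0,-1, -0.02,0.05,0.53,0,0,0,-1]'; python3 -c "
from h import *
go(.451,-.257,.0205,1)"
```

```text
t: 5.43
tool_pos: [0.4513, -0.2586, 0.022]
orientation: [1.0, 0.009, 0.0, 0.0]
force: [0.9, 0.5, -4.1]
finger_gap: 0.055
t 5.43 pos [ 0.4513 -0.2586  0.022 ] yaw 1.03 F [ 0.9  0.5 -4.1] gap 0.055 j [ 0.68  0.53 -0.27  2.    0.23  0.64 -1.29] 
 d [-0.002 -0.016  0.015] rot [ 0. -0.  0.]
```

Still hanging (Fz −4 N); I lower 1.5 mm more, then release and rise.

```bash
python3 -m pendant '[0,0,0.01,0,0,0,-1, 0,0,0.016,0,0,0,-1, 0,0,0.016,0,0,0,-1, 0,0,0.016,0,0,0,-1]'; python3 -m pendant '[0,0,0,0,0,0,1, 0,0,0,0,0,0,1, 0,0,0,0,0,0,1, 0,0,0,0,0,0,1, 0,0,0,0,0,0,1, 0,0,0,0,0,0,1]';  python3 -c "
from h import *
go(.451,-.257,.0205,1)"
```

```text
t: 5.77
tool_pos: [0.4512, -0.2588, 0.0206]
orientation: [1.0, 0.009, 0.0, 0.0]
force: [-2.5, 1.7, 6.7]
finger_gap: 0.0546
t: 6.27
tool_pos: [0.4509, -0.2586, 0.0199]
orientation: [1.0, 0.009, 0.0, -0.0]
force: [0.5, 0.1, -0.5]
finger_gap: 0.0909
t 6.27 pos [ 0.4509 -0.2586  0.0199] yaw 1.01 F [ 0.5  0.1 -0.5] gap 0.0909 j [ 0.68  0.53 -0.27  2.    0.23  0.64 -1.29] 
 d [ 0.001 -0.016 -0.006] rot [-0. -0.  0.]
```

```bash
python3 -m pendant '[0,0,-0.4,0,0,0,1, 0,0,-0.8,0,0,0,1, 0.1,0,-1,0,0,0,1, 0.5,-0.4,-1,0,0,0.05,1, 0.9,-0.8,-1,0,0,0.126,1, 0.9,-0.9,-1,0,0,0.126,1, 0.9,-0.9,-1,0,0,0.126,1]'; python3 - <<'E'
from h import *
import pickle
go(.637,-.073,.16,-10.3)
c=shot('wrist','w4.png');pickle.dump(c,open('w4.pkl','wb'))
E
```

```text
t: 6.85
tool_pos: [0.5431, -0.1595, 0.1202]
orientation: [0.996, -0.086, 0.001, -0.001]
force: [-0.9, 1.7, -0.9]
finger_gap: 0.0942
t 6.85 pos [ 0.5431 -0.1595  0.1202] yaw -9.92 F [-0.9  1.7 -0.9] gap 0.0942 j [ 0.48  0.44 -0.31  1.84  0.17  0.88 -1.65] 
 d [ 0.776 -1.015 -0.393] rot [-0.002 -0.001  0.004]
```

View pics/w4.png

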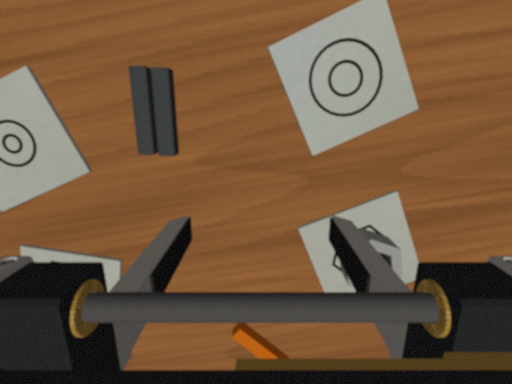

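The keys are at about (155,110), with a narrow gap between them; the big-bearing board is at (345,77). I move above the keys and take a second view.

```bash
python3 -m pendant '[0.5,-0.5,-0.3,0,0,0,1, 0.76,-0.95,-0.3,0,0,0,1, 0.76,-1,-0.3,0,0,0,1, 0.76,-1,-0.3,0,0,0,1, 0.76,-1,-0.3,0,0,0,1]'; python3 - <<'E'
from h import *
import pickle
A=pickle.load(open('w4.pkl','rb'))
B=shot('wrist','w5.png');pickle.dump(B,open('w5.pkl','wb'))
for c in(A,B):
  hsv=cv2.cvtColor(c['image'],cv2.COLOR_BGR2HSV);g=((hsv[...,1]<75)&(hsv[...,2]<130)).astype(np.uint8)
  g[225:]=0
  g=cv2.morphologyEx(g,cv2.MORPH_CLOSE,np.ones((9,9)))
  cs,_=cv2.findContours(g,cv2.RETR_EXTERNAL,cv2.CHAIN_APPROX_NONE)
  for k in cs:
    if cv2.contourArea(k)<1500: continue
    q=cv2.approxPolyDP(cv2.convexHull(k),5,True)[:,0];r=cv2.minAreaRect(k)
    P=np.array([onplane(c,v,.016)[:2] for v in q]);print(cv2.contourArea(k),np.round(r[0],1),q.tolist(),P.round(4).tolist(),onplane(c,r[0],.010).round(4))
    E=np.roll(P,-1,0)-P;print(np.degrees(np.arctan2(E[:,1],E[:,0])).round(1),np.linalg.norm(E,axis=1).round(4))
go(.637,-.073,.16,-10.3)
E
```

```text
t: 7.32
tool_pos: [0.6331, -0.0797, 0.1498]
orientation: [0.996, -0.088, 0.0, -0.001]
force: [-0.5, 0.5, -0.4]
finger_gap: 0.0939
3371.5 [153.6 110.3] [[129, 67], [170, 71], [175, 153], [139, 153]] [[0.6774, -0.0644], [0.6679, -0.0997], [0.5955, -0.0857], [0.6015, -0.0514]] [ 0.638  -0.0739  0.01  ]
[-105.1  169.1   80.1   -9.7] [0.0366 0.0737 0.0348 0.0771]
4473.5 [345.5  77. ] [[361, 40], [380, 60], [379, 90], [363, 110], [331, 114], [311, 94], [311, 65], [329, 43]] [[0.6637, -0.2704], [0.6447, -0.2857], [0.6195, -0.2833], [0.6044, -0.2676], [0.606, -0.238], [0.6267, -0.2219], [0.6511, -0.2249], [0.6661, -0.2426]] [ 0.6362 -0.256   0.01  ]
[-141.1  174.5  133.9   87.1   37.9   -7.1  -49.8  -95. ] [0.0244 0.0253 0.0218 0.0296 0.0263 0.0246 0.0232 0.0278]
2071.0 [253.5 180.5] [[238, 146], [269, 147], [267, 216], [239, 214]] [[0.6784, -0.0647], [0.6716, -0.097], [0.5949, -0.0817], [0.6028, -0.0508]] [ 0.637  -0.0737  0.01  ]
[-101.9  168.8   75.6  -10.4] [0.033  0.0783 0.0319 0.0769]
3007.0 [417. 152.] [[437, 125], [448, 141], [441, 169], [421, 182], [396, 178], [386, 162], [394, 134], [417, 121]] [[0.6635, -0.2732], [0.6448, -0.2844], [0.6155, -0.2769], [0.6046, -0.2552], [0.6139, -0.2283], [0.6336, -0.2186], [0.6621, -0.2286], [0.6713, -0.2528]] [ 0.6373 -0.255   0.01  ]
[-149.   165.6  116.6   70.8   26.3  -19.4  -69.2 -110.8] [0.0219 0.0302 0.0243 0.0284 0.022  0.0301 0.0259 0.0218]
t 7.37 pos [ 0.632  -0.0818  0.1495] yaw -10.24 F [-0.7  0.   0.2] gap 0.0942 j [ 0.31  0.53 -0.32  1.63  0.19  1.01 -1.81] 
 d [ 0.034 -0.096 -0.105] rot [-0.     0.     0.001]
```

View pics/w5.png

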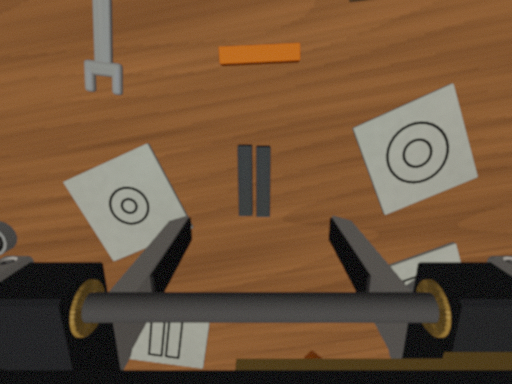

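```bash
python3 -m pendant '[0.034,-0.087,0.4,0,0,0,1, 0.034,-0.087,0.8,0,0,0,1, 0.034,-0.087,0.9,0,0,0,1, 0.034,-0.087,0.9,0,0,0,1, 0.034,-0.087,0.9,0,0,0,1]'; python3 -c "
from h import *
go(.637,-.074,.013,-10.3)"
```

```text
t: 7.78
tool_pos: [0.6367, -0.0755, 0.0608]
orientation: [0.996, -0.091, -0.0, 0.0]
force: [0.5, 0.8, 0.3]
finger_gap: 0.094
t 7.78 pos [ 0.6367 -0.0755  0.0608] yaw -10.4 F [0.5 0.8 0.3] gap 0.094 j [ 0.28  0.64 -0.29  1.68  0.23  0.86 -1.86] 
 d [ 0.    -0.015  0.478] rot [ 0.     0.    -0.001]
```

```bash
python3 -m pendant '[0,-0.01,0.3,0,0,0,1, 0,-0.01,0.42,0,0,0,1, 0,-0.01,0.475,0,0,0,1, 0,-0.01,0.475,0,0,0,1, 0,-0.01,0.475,0,0,0,1, 0,-0.01,0.475,0,0,0,-1, 0,-0.01,0.475,0,0,0,-1, 0,-0.01,0.475,0,0,0,-1, 0,-0.01,0.475,0,0,0,-1, 0,-0.01,0.475,0,0,0,-1, 0,-0.01,0.475,0,0,0,-1, 0,-0.01,0.475,0,0,0,-1, 0,-0.01,0.475,0,0,0,-1, 0,-0.01,0.475,0,0,0,-1, 0,-0.01,0.475,0,0,0,-1, 0,-0.01,0.475,0,0,0,-1, 0,-0.01,0.475,0,0,0,-1]'; python3 -c "
from h import *
go(.637,-.074,.013,-10.3)"
```

```text
t: 9.2
tool_pos: [0.637, -0.0733, 0.0123]
orientation: [0.996, -0.09, -0.0, -0.0]
force: [-0.2, -0.3, 0.1]
finger_gap: 0.0313
t 9.2 pos [ 0.637  -0.0733  0.0123] yaw -10.32 F [-0.2 -0.3  0.1] gap 0.0313 j [ 0.27  0.7  -0.28  1.69  0.25  0.78 -1.88] 
 d [ 0.001  0.007 -0.007] rot [-0.  0. -0.]
```

```bash
python3 -m pendant '[0,0,-0.1,0,0,0,-1, 0,0,-0.25,0,0,0,-1, 0,0,-0.45,0,0,0,-1, 0,0,-0.65,0,0,0,-1, 0,0,-0.8,0,0,0,-1, 0,0,-0.8,0,0,0,-1, 0,0,-0.8,0,0,0,-1]'; python3 -c "
from h import *
go(.454,.079,.093,-20)
c=shot('wrist','w6.png')"
```

```text
t: 9.78
tool_pos: [0.6375, -0.0734, 0.0936]
orientation: [0.996, -0.09, 0.001, 0.0]
force: [0.0, -0.2, -3.3]
finger_gap: 0.0318
t 9.78 pos [ 0.6375 -0.0734  0.0936] yaw -10.33 F [ 0.  -0.2 -3.3] gap 0.0318 j [ 0.29  0.6  -0.31  1.66  0.22  0.92 -1.85] 
 d [-2.078e+00 -1.171e+00  2.000e-03] rot [-0.    -0.001  0.107]
```

View pics/w6.png

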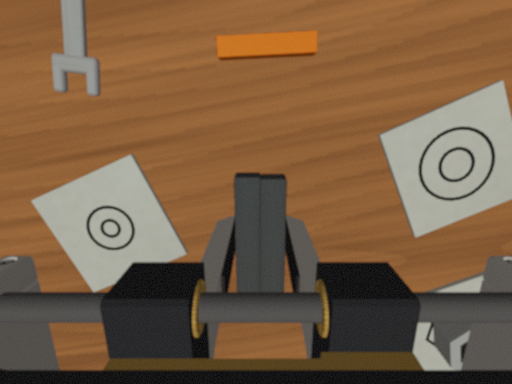

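```bash
python3 -m pendant '[-0.3,-0.17,0,0,0,0,-1, -0.65,-0.37,0,0,0,0,-1, -1,-0.56,0,0,0,0,-1, -1,-0.56,0,0,0,0,-1, -1,-0.56,0,0,0,0,-1]'; python3 -m pendant '[-0.3,-0.17,0,0,0,0.03,-1, -0.6,-0.34,0,0,0,0.07,-1, -0.8,-0.45,0,0,0,0.107,-1, -0.8,-0.45,0,0,0,0.107,-1, -0.8,-0.45,0,0,0,0.107,-1]'; python3 - <<'E'
from h import *
import pickle
c=shot('wrist','w7.png');pickle.dump(c,open('w7.pkl','wb'))
go(.454,.079,.093,-20)
E
```

```text
t: 10.25
tool_pos: [0.5469, 0.0011, 0.0918]
orientation: [0.996, -0.089, -0.001, 0.0]
force: [0.4, -1.3, -2.9]
finger_gap: 0.0315
t: 10.67
tool_pos: [0.4779, 0.0585, 0.0921]
orientation: [0.985, -0.173, -0.0, 0.0]
force: [0.8, -0.0, -3.0]
finger_gap: 0.0317
t 10.72 pos [0.4786 0.0579 0.0922] yaw -19.93 F [ 0.3 -1.2 -2.8] gap 0.032 j [ 0.1   0.35 -0.33  2.06  0.17  0.75 -2.25] 
 d [-0.303 -0.114 -0.009] rot [ 0.    -0.     0.001]
```

View pics/w7.png

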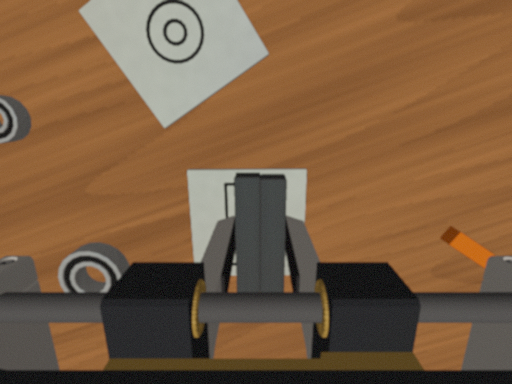

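```bash
python3 - <<'E'
from h import *
import pickle
c=pickle.load(open('w7.pkl','rb'))
a=onplane(c,(188,169.5),.006)[:2];b=onplane(c,(307,169.5),.006)[:2]
d=b-a;n=np.array([d[1],-d[0]])/np.linalg.norm(d);m=(a+b)/2+.055*n;print(a,b,np.linalg.norm(d),np.degrees(np.arctan2(n[1],n[0])),m)
# keys' far end vs TCP along tool x
go(m[0],m[1],.0195,-20)
# key-pair far top edge
p=[onplane(c,v,.0922+.0037)[:2].round(4) for v in((236,174),(285,176))];print(p,'expected far end 40 mm ahead of tcp')
E
```

```text
[0.52481169 0.11087493] [0.48781336 0.00845173] 0.1089008152556699 160.13876222287143 [0.45458402 0.07834921]
t 10.72 pos [0.4786 0.0579 0.0922] yaw -19.93 F [ 0.3 -1.2 -2.8] gap 0.032 j [ 0.1   0.35 -0.33  2.06  0.17  0.75 -2.25] 
 d [-0.296 -0.11   0.726] rot [ 0.    -0.     0.001]
[array([0.522 , 0.0571]), array([0.511 , 0.0301])] expected far end 40 mm ahead of tcp
```

```bash
python3 -m pendant '[-0.29,-0.11,0,0,0,0,-1, -0.29,-0.11,0.25,0,0,0,-1, -0.29,-0.11,0.5,0,0,0,-1, -0.29,-0.11,0.62,0,0,0,-1, -0.29,-0.11,0.68,0,0,0,-1, -0.29,-0.11,0.71,0,0,0,-1, -0.29,-0.11,0.725,0,0,0,-1, -0.29,-0.11,0.725,0,0,0,-1, -0.29,-0.11,0.725,0,0,0,-1]'; python3 -c "
from h import *
go(.4546,.0783,.0185,-20)"
```

```text
t: 11.47
tool_pos: [0.4551, 0.0785, 0.0205]
orientation: [0.985, -0.173, 0.0, -0.0]
force: [-0.3, 0.2, -4.0]
finger_gap: 0.0316
t 11.47 pos [0.4551 0.0785 0.0205] yaw -19.97 F [-0.3  0.2 -4. ] gap 0.0316 j [ 0.02  0.46 -0.3   2.14  0.24  0.57 -2.38] 
 d [-0.004  0.004  0.02 ] rot [-0.    -0.001  0.   ]
```

```bash
python3 -m pendant '[0,0,0.01,0,0,0,-1, 0,0,0.018,0,0,0,-1, 0,0,0.018,0,0,0,-1, 0,0,0.018,0,0,0,-1]'; python3 -c "
from h import *
go(.4546,.0783,.0185,-20)"
```

```text
t: 11.8
tool_pos: [0.4547, 0.0785, 0.0182]
orientation: [0.985, -0.173, 0.0, -0.0]
force: [1.0, -0.3, -1.0]
finger_gap: 0.0314
t 11.8 pos [0.4547 0.0785 0.0182] yaw -19.95 F [ 1.  -0.3 -1. ] gap 0.0314 j [ 0.02  0.46 -0.3   2.14  0.25  0.57 -2.38] 
 d [ 0.     0.003 -0.003] rot [-0.    -0.     0.001]
```

```bash
python3 -m pendant '[0,0,0.003,0,0,0,-1, 0,0,0.003,0,0,0,-1, 0,0,0.003,0,0,0,-0.1, 0,0,0.003,0,0,0,0.1, 0,0,0.003,0,0,0,0.3, 0,0,0.003,0,0,0,0.3, 0,0,-0.05,0,0,0,0.3, 0,0,-0.3,0,0,0,0.3, 0,0,-0.7,0,0,0,1, 0,0,-0.9,0,0,0,1, 0,0,-0.9,0,0,0,1, 0,0,-0.9,0,0,0,1]'; python3 -c "
from h import *
go(.46,.2425,.11,0)
c=shot('top','t8.png');cv2.imwrite('pics/t8z.png',cv2.resize(c['image'][130:310,100:420],None,fx=2.4,fy=2.4))"
```

```text
t: 12.8
tool_pos: [0.4552, 0.0785, 0.1093]
orientation: [0.985, -0.173, 0.001, -0.0]
force: [0.7, 0.1, -1.1]
finger_gap: 0.0844
t 12.8 pos [0.4552 0.0785 0.1093] yaw -19.97 F [ 0.7  0.1 -1.1] gap 0.0844 j [ 0.08  0.29 -0.36  2.1   0.15  0.77 -2.29] 
 d [-0.515 -1.558 -0.007] rot [-0.    -0.002 -0.222]
```

View pics/t8z.png

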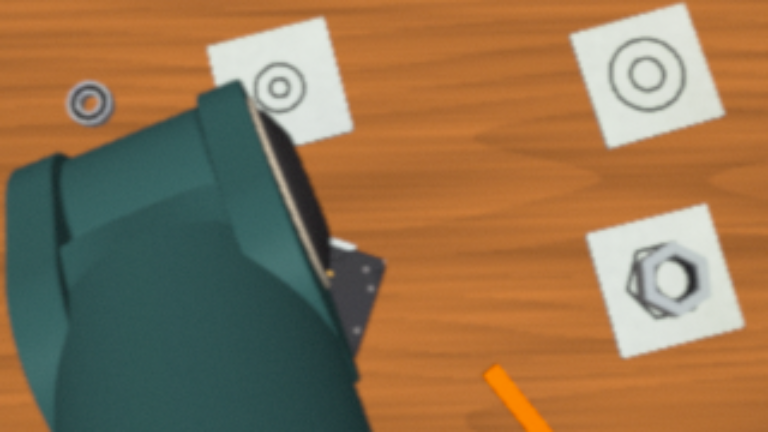

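```bash
python3 -m pendant '[-0.25,-0.5,0,0,0,-0.07,1, -0.35,-1,0,0,0,-0.15,1, -0.35,-1,-0.2,0,0,-0.22,1, -0.35,-1,-0.2,0,0,-0.3,1, -0.35,-1,-0.2,0,0,-0.37,1, -0.35,-1,-0.2,0,0,-0.444,1,-0.35,-1,-0.2,0,0,-0.444,1,-0.35,-1,-0.2,0,0,-0.444,1]'; python3 - <<'E'
from h import *
import pickle
c=shot('wrist','w9.png');pickle.dump(c,open('w9.pkl','wb'))
go(.46,.2425,.15,20)
E
```

```text
t: 13.52
tool_pos: [0.4552, 0.1842, 0.1272]
orientation: [0.985, 0.172, -0.001, -0.0]
force: [1.2, 0.4, 0.0]
finger_gap: 0.0942
t 13.57 pos [0.4554 0.1843 0.1274] yaw 19.75 F [0.1 0.7 0.5] gap 0.0939 j [ 0.02  0.34 -0.54  2.01  0.23  0.85 -1.88] 
 d [ 0.24  -0.533 -0.226] rot [-0.     0.001 -0.003]
```

View pics/w9.png

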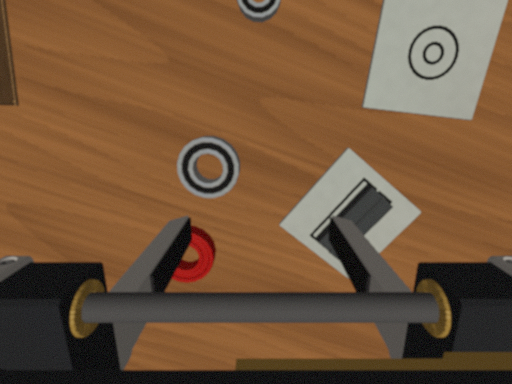

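The bearing is at (208,167) and the red decoy at (190,255). The keys lie flat on their board at about (355,212), though the left bar shows more than expected, so I'll measure that along with the bearing.

```bash
python3 - <<'E'
from h import *
import pickle
c=pickle.load(open('w9.pkl','rb'))
im=c['image'];cv2.imwrite('pics/w9z.png',cv2.resize(im[130:290,270:430],None,fx=3.7,fy=3.7,interpolation=cv2.INTER_CUBIC))
hsv=cv2.cvtColor(im,cv2.COLOR_BGR2HSV);g=(hsv[...,1]<90).astype(np.uint8)
g[:,260:]=0;g[:120]=0;g[215:]=0
cs,_=cv2.findContours(g,cv2.RETR_EXTERNAL,cv2.CHAIN_APPROX_NONE)
k=max(cs,key=cv2.contourArea);e=cv2.fitEllipse(k);print(e,onplane(c,e[0],.020).round(4),onplane(c,e[0],.01).round(4))
T=camera('top');hs=cv2.cvtColor(T['image'],cv2.COLOR_BGR2HSV);_,g,_=masks(T['image'])
sub=np.zeros_like(g);sub[225:270,355:400]=g[225:270,355:400]
cv2.imwrite('pics/nutp.png',cv2.resize(T['image'][210:285,340:415],None,fx=8,fy=8,interpolation=cv2.INTER_CUBIC))
E
```

```text
((208.05145263671875, 166.6456298828125), (61.590553283691406, 62.64645004272461), 115.10806274414062) [0.461  0.2398 0.02  ] [0.4585 0.2409 0.01  ]
```

View pics/w9z.png

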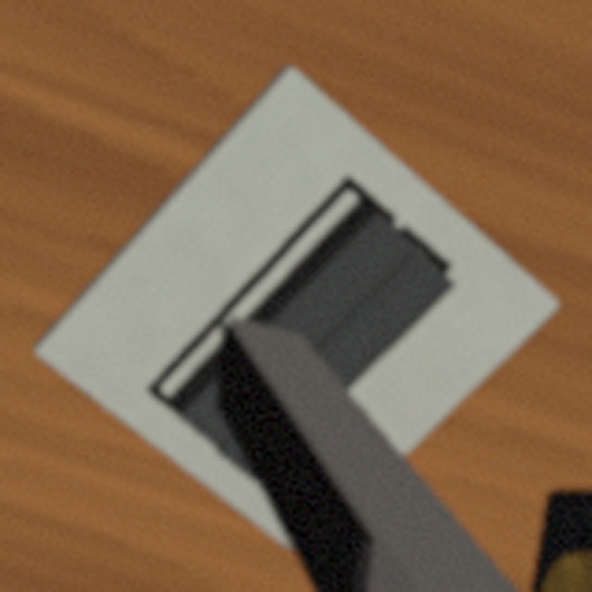

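View pics/nutp.png

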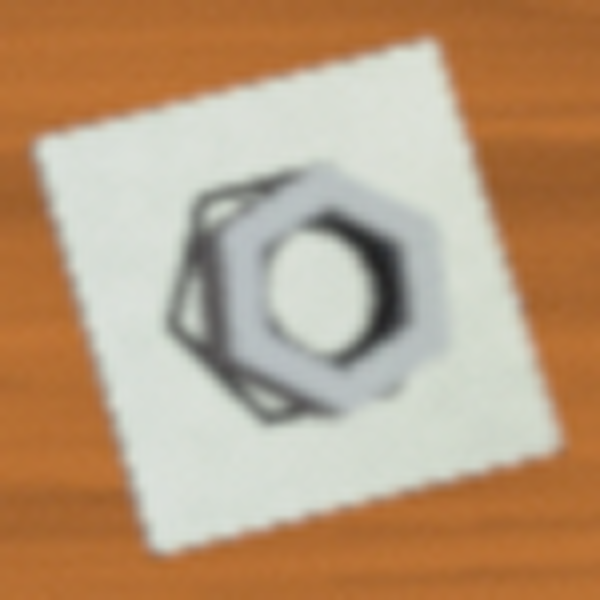

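```bash
python3 - <<'E'
from h import *
import pickle
c=pickle.load(open('w9.pkl','rb'))
f=lambda u,z:onplane(c,(270+u[0]/3.7,130+u[1]/3.7),z)[:2]
A,B,D=f((292,65),.006),f((560,303),.006),f((37,350),.006)
m=(B+D)/2;ux=(A-D)/np.linalg.norm(A-D);print('board',m,np.linalg.norm(A-D),np.linalg.norm(A-B),np.degrees(np.arctan2(ux[1],ux[0])))
uy=np.array([-ux[1],ux[0]])
for n,u,z in(('key top far-left',(393,222),.022),('key top far-right',(452,285),.022),('base far-left',(372,208),.006),('bar far-left',(349,180),.006),('bar far right',(450,268),.006),('bar near left',(155,388),.006)):
    p=f(u,z)-m;print(n,'along %.1f across %.1f mm'%(p@ux*1e3,p@uy*1e3))
T=camera('top');q=np.array([(340+x/8,210+y/8) for x,y in((37,140),(435,40),(565,450),(155,555))]);m=onplane(T,diagx(q),.006)
h=np.array([(325,162),(437,220),(452,345),(345,415),(232,355),(222,230)])/8+[340,210]
n=np.mean([onplane(T,p,.035) for p in h],0);print('nut board',m,'nut',n)
E
```

```text
board [0.45532456 0.07837946] 0.10889482400756025 0.1095531599407275 -19.26687152903052
key top far-left along 39.8 across 9.1 mm
key top far-right along 37.3 across -16.5 mm
base far-left along 39.8 across 8.6 mm
bar far-left along 41.5 across 19.5 mm
bar far right along 41.2 across -21.9 mm
bar near left along -41.1 across 19.3 mm
nut board [ 0.45102228 -0.25673614  0.006     ] nut [ 0.45075741 -0.25815943  0.035     ]
```

Nut: 1.5 mm off its centre. Keys: flat, about 6 mm off sideways; I'll check that from above once the arm is clear. Next, the large bearing.

```bash
python3 -c "
from h import *
go(.4597,.2405,.06,20)"
```

```text
t 13.67 pos [0.4556 0.1844 0.1277] yaw 19.82 F [-0.5  0.2 -0.2] gap 0.0937 j [ 0.02  0.34 -0.54  2.01  0.23  0.85 -1.88] 
 d [ 0.23  -0.514  0.677] rot [-0.     0.    -0.002]
```

```bash
python3 -m pendant '[0.23,-0.35,0,0,0,0,1, 0.23,-0.514,0.1,0,0,0,1, 0.23,-0.514,0.4,0,0,0,1, 0.23,-0.514,0.65,0,0,0,1, 0.23,-0.514,0.65,0,0,0,1, 0.23,-0.514,0.65,0,0,0,1]'; python3 -c "
from h import *
go(.4597,.2405,.014,20)"
```

```text
t: 14.17
tool_pos: [0.4591, 0.2405, 0.0627]
orientation: [0.985, 0.173, -0.001, 0.0]
force: [0.8, 0.3, 0.7]
finger_gap: 0.094
t 14.17 pos [0.4591 0.2405 0.0627] yaw 19.95 F [0.8 0.3 0.7] gap 0.094 j [-0.13  0.49 -0.5   1.98  0.34  0.75 -2.06] 
 d [0.006 0.002 0.487] rot [-0.     0.001 -0.001]
```

```bash
python3 -m pendant '[0,0,0.3,0,0,0,1, 0,0,0.42,0,0,0,1, 0,0,0.485,0,0,0,1, 0,0,0.485,0,0,0,1, 0,0,0.485,0,0,0,1, 0,0,0.485,0,0,0,-1, 0,0,0.485,0,0,0,-1, 0,0,0.485,0,0,0,-1, 0,0,0.485,0,0,0,-1, 0,0,0.485,0,0,0,-1, 0,0,0.485,0,0,0,-1, 0,0,0.485,0,0,0,-1, 0,0,0.485,0,0,0,-1]'; python3 -c "
from h import *
go(.4597,.2405,.1,20)"
```

```text
t: 15.25
tool_pos: [0.4599, 0.2407, 0.0148]
orientation: [0.985, 0.174, 0.0, -0.0]
force: [-2.2, -0.8, 6.7]
finger_gap: 0.0613
t 15.25 pos [0.4599 0.2407 0.0148] yaw 20.0 F [-2.2 -0.8  6.7] gap 0.0613 j [-0.17  0.57 -0.46  2.    0.4   0.66 -2.11] 
 d [-0.002  0.001 -0.852] rot [-0. -0.  0.]
```

```bash
python3 -m pendant '[0,0,-0.2,0,0,0,-1, 0,0,-0.5,0,0,0,-1, 0,0,-0.85,0,0,0,-1, 0,0.1,-0.85,0,0,0,-1, 0,0.4,-0.85,0,0,0,-1, 0,0.7,-0.85,0,0,0,-1, 0,1,-0.85,0,0,0,-1, 0,1,-0.85,0,0,0,-1]';  python3 -c "
from h import *
go(.636,-.256,.1,20)"
```

```text
t: 15.92
tool_pos: [0.4956, 0.1407, 0.0989]
orientation: [0.985, 0.171, -0.0, 0.001]
force: [0.6, -0.3, -2.0]
finger_gap: 0.0614
t 15.92 pos [0.4956 0.1407 0.0989] yaw 19.64 F [ 0.6 -0.3 -2. ] gap 0.0614 j [ 0.08  0.42 -0.51  1.97  0.28  0.82 -1.81] 
 d [-1.100e-02  4.208e+00 -3.000e-03] rot [ 0.001  0.001 -0.004]
```

```bash
R='x'; python3 -m pendant '[0,0.35,0,0,0,0,-1, 0,0.7,0,0,0,0,-1, 0,1,0,0,0,0,-1, 0,1,0,0,0,0,-1]'; python3 -m pendant '[0,0.35,0,0,0,0,-1, 0,0.7,0,0,0,0,-1, 0,1,0,0,0,0,-1, 0,1,0,0,0,0,-1]'; python3 -m pendant '[0,0.35,0,0,0,0,-1, 0,0.7,0,0,0,0,-1, 0,1,0,0,0,0,-1, 0,1,0,0,0,0,-1]';python3 -m pendant '[0,0.35,0,0,0,0,-1, 0,0.7,0,0,0,0,-1, 0,1,0,0,0,0,-1, 0,1,0,0,0,0,-1, 0,1,0,0,0,0,-1]';  python3 - <<'E'
from h import *
import pickle
go(.636,-.256,.1,20)
c=shot('wrist','w10.png');pickle.dump(c,open('w10.pkl','wb'))
T=shot('top','t10.png');pickle.dump(T,open('t10.pkl','wb'))
cv2.imwrite('pics/t10z.png',cv2.resize(T['image'][205:290,175:260],None,fx=7,fy=7,interpolation=cv2.INTER_CUBIC))
E
```

```text
t: 16.25
tool_pos: [0.5296, 0.0464, 0.0988]
orientation: [0.985, 0.17, -0.0, 0.001]
force: [-0.4, -1.0, -2.3]
finger_gap: 0.0616
t: 16.58
tool_pos: [0.5634, -0.0476, 0.0988]
orientation: [0.985, 0.17, -0.0, 0.001]
force: [-0.2, -1.5, -3.3]
finger_gap: 0.0615
t: 16.92
tool_pos: [0.5972, -0.1418, 0.0986]
orientation: [0.985, 0.17, -0.0, 0.001]
force: [-0.7, -1.1, -2.1]
finger_gap: 0.0616
t: 17.33
tool_pos: [0.6304, -0.2305, 0.0984]
orientation: [0.985, 0.172, -0.001, -0.0]
force: [-0.6, -0.4, -2.0]
finger_gap: 0.0617
t 17.33 pos [ 0.6304 -0.2305  0.0984] yaw 19.86 F [-0.6 -0.4 -2. ] gap 0.0617 j [ 0.58  0.65 -0.4   1.57  0.29  0.98 -1.13] 
 d [-0.034  0.258 -0.016] rot [-0.     0.001 -0.002]
```

View pics/w10.png

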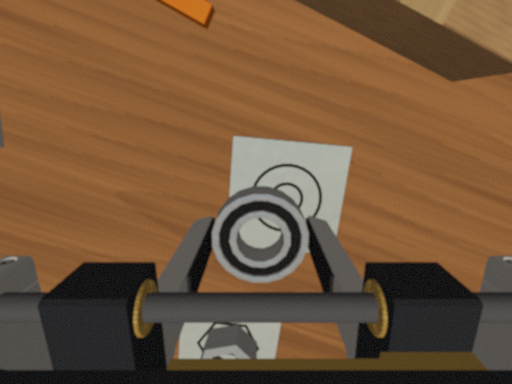

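View pics/t10z.png

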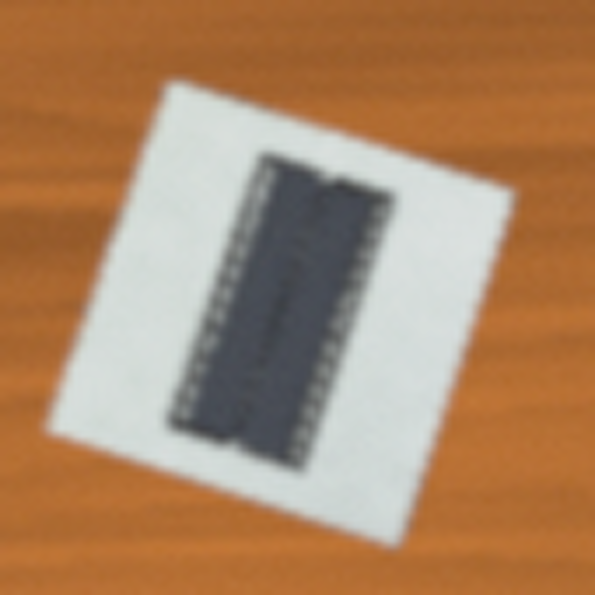

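From above, the keys sit centred within both bars, so the wrist reading of a 6 mm offset was a parallax misread. In the wrist view the big board's far corners are at (233,136) and (352,147).

```bash
python3 - <<'E'
from h import *
import pickle
c=pickle.load(open('w10.pkl','rb'))
a=onplane(c,(233,136),.006)[:2];b=onplane(c,(352,147),.006)[:2]
d=b-a;n=np.array([d[1],-d[0]])/np.linalg.norm(d);m=(a+b)/2+.055*n;print(np.linalg.norm(d),m, onplane(c,(287.5,197),.006))
go(.636,-.256,.022,20)
E
```

```text
0.10942524327615387 [ 0.63523069 -0.25640458] [ 0.63742783 -0.25725128  0.006     ]
t 17.43 pos [ 0.6306 -0.228   0.0989] yaw 20.05 F [ 0.8  0.5 -0.9] gap 0.0616 j [ 0.58  0.65 -0.4   1.57  0.29  0.98 -1.13] 
 d [-0.045  0.283  0.769] rot [-0.001  0.     0.001]
```

```bash
python3 -m pendant '[-0.045,0.288,0,0,0,0,-1, -0.045,0.288,0.3,0,0,0,-1, -0.045,0.288,0.55,0,0,0,-1, -0.045,0.288,0.68,0,0,0,-1, -0.045,0.288,0.73,0,0,0,-1, -0.045,0.288,0.755,0,0,0,-1, -0.045,0.288,0.765,0,0,0,-1, -0.045,0.288,0.765,0,0,0,-1, -0.045,0.288,0.765,0,0,0,-1]'; python3 -c "
from h import *
go(.636,-.2565,.0208,20)"
```

```text
t: 18.18
tool_pos: [0.6371, -0.2578, 0.0243]
orientation: [0.985, 0.174, 0.001, 0.0]
force: [0.1, 0.2, -2.4]
finger_gap: 0.0616
t 18.18 pos [ 0.6371 -0.2578  0.0243] yaw 20.02 F [ 0.1  0.2 -2.4] gap 0.0616 j [ 0.59  0.77 -0.37  1.56  0.33  0.88 -1.12] 
 d [-0.006 -0.016  0.035] rot [ 0.001 -0.001  0.   ]
```

```bash
python3 -m pendant '[0,-0.01,0.015,0,0,0,-1, 0,-0.01,0.025,0,0,0,-1, 0,-0.01,0.032,0,0,0,-1, 0,-0.01,0.032,0,0,0,-1, 0,-0.01,0.032,0,0,0,-1]'; python3 -c "
from h import *
go(.636,-.2565,.0208,20)"
```

```text
t: 18.6
tool_pos: [0.6364, -0.2568, 0.0208]
orientation: [0.985, 0.174, 0.0, 0.0]
force: [-3.5, 1.5, 9.5]
finger_gap: 0.0616
t 18.6 pos [ 0.6364 -0.2568  0.0208] yaw 20.01 F [-3.5  1.5  9.5] gap 0.0616 j [ 0.59  0.77 -0.37  1.56  0.33  0.87 -1.12] 
 d [-0.003 -0.004  0.   ] rot [ 0. -0.  0.]
```

Down. Release, rise, and head for the small bearing (0.621, 0.246).

```bash
python3 -m pendant '[0,0,0,0,0,0,0.5, 0,0,0,0,0,0,1, 0,0,0,0,0,0,1, 0,0,0,0,0,0,1, 0,0,0,0,0,0,1, 0,0,-0.1,0,0,0,1, 0,0,-0.5,0,0,0,1, 0,0,-0.9,0,0,0,1, 0,-0.3,-1,0,0,0.1,1, 0,-0.7,-1,0,0,0.17,1, 0,-1,-1,0,0,0.222,1, 0,-1,-1,0,0,0.222,1, 0,-1,-1,0,0,0.222,1]'; python3 -c "
from h import *
go(.621,.246,.12,0)"
```

```text
t: 19.68
tool_pos: [0.6021, -0.1612, 0.1211]
orientation: [1.0, 0.002, 0.0, 0.0]
force: [0.2, 0.3, 0.4]
finger_gap: 0.0939
t 19.68 pos [ 0.6021 -0.1612  0.1211] yaw 0.18 F [0.2 0.3 0.4] gap 0.0939 j [ 0.47  0.54 -0.35  1.69  0.22  0.95 -1.53] 
 d [ 0.202 -4.071  0.01 ] rot [ 0.    -0.001  0.002]
```

```bash
python3 -m pendant '[0,-1,0,0,0,0,1, 0,-1,0,0,0,0,1, 0,-1,0,0,0,0,1, 0,-1,0,0,0,0,1]'; python3 -m pendant '[0,-1,0,0,0,0,1, 0,-1,0,0,0,0,1, 0,-1,0,0,0,0,1, 0,-1,0,0,0,0,1]'; python3 -m pendant '[0,-1,0,0,0,0,1, 0,-1,0,0,0,0,1, 0,-1,0,0,0,0,1, 0,-1,0,0,0,0,1, 0,-1,0,0,0,0,1]'; python3 - <<'E'
from h import *
import pickle
go(.621,.246,.12,0)
c=shot('wrist','w11.png');pickle.dump(c,open('w11.pkl','wb'))
E
```

```text
t: 20.02
tool_pos: [0.6024, -0.0586, 0.1204]
orientation: [1.0, 0.003, 0.0, -0.001]
force: [0.6, 0.4, -0.5]
finger_gap: 0.0938
t: 20.35
tool_pos: [0.6022, 0.0411, 0.1203]
orientation: [1.0, 0.003, 0.0, -0.001]
force: [-0.5, 0.4, 0.1]
finger_gap: 0.0936
t: 20.77
tool_pos: [0.6024, 0.1365, 0.1199]
orientation: [1.0, 0.001, 0.0, 0.0]
force: [1.0, -0.7, -0.6]
finger_gap: 0.0939
t 20.77 pos [0.6024 0.1365 0.1199] yaw 0.07 F [ 1.  -0.7 -0.6] gap 0.0939 j [ 0.03  0.54 -0.4   1.71  0.25  0.95 -2.04] 
 d [ 0.187 -1.095 -0.002] rot [ 0.    -0.     0.001]
```

View pics/w11.png

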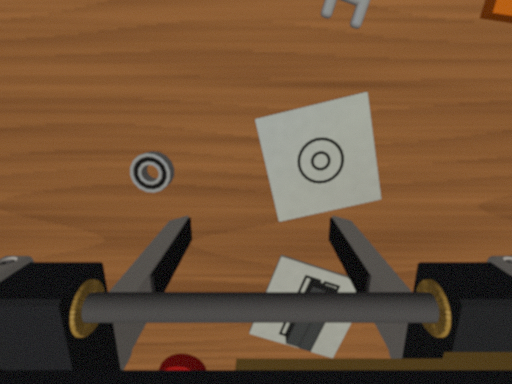

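```bash
python3 - <<'E'
from h import *
import pickle
c=pickle.load(open('w11.pkl','rb'))
im=c['image'];hsv=cv2.cvtColor(im,cv2.COLOR_BGR2HSV);g=(hsv[...,1]<90).astype(np.uint8)
g[:,200:]=0;g[:120]=0;g[205:]=0
k=max(cv2.findContours(g,cv2.RETR_EXTERNAL,cv2.CHAIN_APPROX_NONE)[0],key=cv2.contourArea);e=cv2.fitEllipse(k)
print(e,[onplane(c,e[0],z)[:2].round(4) for z in(.008,.012,.016)])
print('board',onplane(c,diagx(np.array([(255,119),(368,93),(381,199),(278,221)])),.006), onplane(c,(320.5,160),.006))
go(.6215,.2455,.06,0)
E
```

```text
((151.2034912109375, 171.62106323242188), (40.47264099121094, 43.20351791381836), 89.39942169189453) [array([0.6209, 0.2454]), array([0.6218, 0.2438]), array([0.6226, 0.2423])]
board [0.63211935 0.07467981 0.006     ] [0.63270599 0.07469886 0.006     ]
t 20.82 pos [0.6025 0.1353 0.1198] yaw -0.03 F [ 0.3 -1.5 -0.2] gap 0.094 j [ 0.03  0.54 -0.4   1.71  0.25  0.95 -2.04] 
 d [ 0.189 -1.102  0.597] rot [ 0. -0. -0.]
```

```bash
python3 -m pendant '[0.19,-0.4,0,0,0,0,1, 0.19,-0.8,0,0,0,0,1, 0.19,-1,0.2,0,0,0,1, 0.19,-1,0.5,0,0,0,1, 0.19,-1,0.5,0,0,0,1, 0.19,-1,0.5,0,0,0,1]'; python3 - <<'E'
from h import *
go(.6215,.2445,.013,0)
c=shot('wrist','w12.png')
A=__import__('pickle').load(open('w11.pkl','rb'))
im=c['image'];hsv=cv2.cvtColor(im,cv2.COLOR_BGR2HSV);g=(hsv[...,1]<90).astype(np.uint8)
g[:,:195]=0;g[:,325:]=0;g[255:]=0
k=max(cv2.findContours(g,cv2.RETR_EXTERNAL,cv2.CHAIN_APPROX_NONE)[0],key=cv2.contourArea);e=cv2.fitEllipse(k)
print(e,[onplane(c,e[0],z)[:2].round(4) for z in(.008,.012,.016)],tri(A,(151.2,171.6),c,e[0]))
E
```

```text
t: 21.32
tool_pos: [0.6208, 0.2344, 0.069]
orientation: [1.0, -0.001, -0.001, 0.001]
force: [0.3, -0.4, 0.6]
finger_gap: 0.0939
t 21.32 pos [0.6208 0.2344 0.069 ] yaw -0.09 F [ 0.3 -0.4  0.6] gap 0.0939 j [-0.14  0.68 -0.38  1.61  0.3   0.92 -2.2 ] 
 d [ 0.008 -0.102  0.559] rot [ 0.001  0.002 -0.001]
((246.70651245117188, 205.53738403320312), (47.310279846191406, 48.66592788696289), 5.124866008758545) [array([0.6206, 0.2448]), array([0.6219, 0.2446]), array([0.6233, 0.2444])] (array([0.62129697, 0.244654  , 0.00996823]), [np.float64(0.1), np.float64(0.1)])
```

View pics/w12.png

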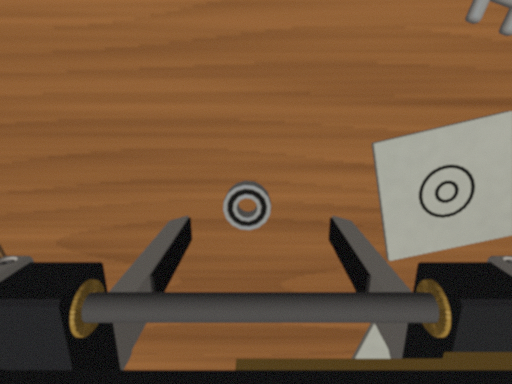

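Two wrist views put the small bearing at (0.6215, 0.2446) with centre height about 0.010; it sits at (247,205) between the jaws. I descend and grasp.

```bash
python3 -m pendant '[0.008,-0.1,0.3,0,0,0,1, 0.008,-0.1,0.48,0,0,0,1, 0.008,-0.1,0.555,0,0,0,1, 0.008,-0.1,0.555,0,0,0,1, 0.008,-0.1,0.555,0,0,0,1, 0.008,-0.1,0.555,0,0,0,-1, 0.008,-0.1,0.555,0,0,0,-1, 0.008,-0.1,0.555,0,0,0,-1, 0.008,-0.1,0.555,0,0,0,-1, 0.008,-0.1,0.555,0,0,0,-1, 0.008,-0.1,0.555,0,0,0,-1, 0.008,-0.1,0.555,0,0,0,-1, 0.008,-0.1,0.555,0,0,0,-1, 0.008,-0.1,0.555,0,0,0,-1, 0.008,-0.1,0.555,0,0,0,-1, 0.008,-0.1,0.555,0,0,0,-1]'; python3 -c "
from h import *
go(.6325,.0755,.1,0)"
```

```text
t: 22.7
tool_pos: [0.6215, 0.2471, 0.0143]
orientation: [1.0, 0.0, -0.0, 0.0]
force: [0.0, -0.4, 1.3]
finger_gap: 0.0395
t 22.7 pos [0.6215 0.2471 0.0143] yaw 0.03 F [ 0.  -0.4  1.3] gap 0.0395 j [-0.17  0.75 -0.36  1.61  0.33  0.84 -2.24] 
 d [ 0.109  1.716 -0.857] rot [0. 0. 0.]
```

```bash
python3 -m pendant '[0,0,-0.2,0,0,0,-1, 0,0,-0.5,0,0,0,-1, 0,0,-0.7,0,0,0,-1, 0,0.1,-0.7,0,0,0,-1, 0,0.4,-0.7,0,0,0,-1, 0,0.7,-0.7,0,0,0,-1, 0,1,-0.7,0,0,0,-1, 0,1,-0.7,0,0,0,-1]'; python3 -m pendant '[0.05,0.3,0,0,0,0,-1, 0.1,0.55,0,0,0,0,-1, 0.1,0.55,0,0,0,0,-1, 0.1,0.55,0,0,0,0,-1, 0.1,0.55,0,0,0,0,-1]'; python3 - <<'E'
from h import *
import pickle
c=shot('wrist','w13.png');pickle.dump(c,open('w13.pkl','wb'))
go(.6325,.0755,.0205,0)
E
```

```text
t: 23.37
tool_pos: [0.622, 0.1396, 0.0835]
orientation: [1.0, -0.003, -0.0, 0.002]
force: [0.4, -1.2, -1.0]
finger_gap: 0.0394
t: 23.78
tool_pos: [0.6313, 0.0927, 0.084]
orientation: [1.0, 0.0, -0.0, -0.0]
force: [0.4, 0.4, -0.1]
finger_gap: 0.0396
t 23.83 pos [0.6312 0.0933 0.0841] yaw 0.09 F [-0.7  0.7 -2.2] gap 0.0394 j [ 0.08  0.62 -0.39  1.67  0.28  0.91 -1.98] 
 d [0.013 0.178 0.636] rot [-0.     0.     0.001]
```

View pics/w13.png

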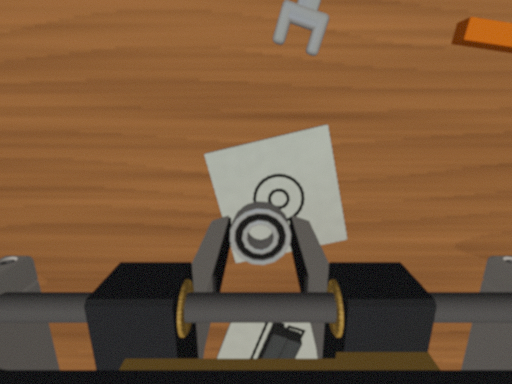

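```bash
python3 - <<'E'
from h import *
import pickle
c=pickle.load(open('w13.pkl','rb'))
a=onplane(c,(205,154),.006)[:2];b=onplane(c,(328,126),.006)[:2]
d=b-a;n=np.array([d[1],-d[0]])/np.linalg.norm(d);print(np.linalg.norm(d),(a+b)/2+.055*n,onplane(c,(278.5,198.5),.006))
E
python3 -m pendant '[0.013,0.18,0.2,0,0,0,-1, 0.013,0.18,0.4,0,0,0,-1, 0.013,0.18,0.55,0,0,0,-1, 0.013,0.18,0.6,0,0,0,-1, 0.013,0.18,0.62,0,0,0,-1, 0.013,0.18,0.62,0,0,0,-1, 0.013,0.18,0.62,0,0,0,-1]'; python3 -c "
from h import *
go(.6325,.0755,.0205,0)"
```

```text
0.10851855261238913 [0.63111632 0.07484819] [0.63211739 0.07500335 0.006     ]
t: 24.42
tool_pos: [0.6333, 0.0749, 0.0231]
orientation: [1.0, 0.001, 0.0, -0.0]
force: [0.4, -0.3, -0.7]
finger_gap: 0.0392
t 24.42 pos [0.6333 0.0749 0.0231] yaw 0.07 F [ 0.4 -0.3 -0.7] gap 0.0392 j [ 0.09  0.69 -0.36  1.7   0.31  0.81 -1.98] 
 d [-0.008 -0.006  0.026] rot [-0.    -0.001  0.001]
```

```bash
python3 -m pendant '[-0.008,0,0.013,0,0,0,-1, -0.008,0,0.023,0,0,0,-1, -0.008,0,0.028,0,0,0,-1, -0.008,0,0.028,0,0,0,-1, -0.008,0,0.028,0,0,0,-1]'; python3 -c "
from h import *
go(.6325,.0755,.0205,0)"
```

```text
t: 24.83
tool_pos: [0.6324, 0.0743, 0.0203]
orientation: [1.0, 0.0, 0.0, -0.0]
force: [-1.5, -0.5, 5.4]
finger_gap: 0.0393
t 24.83 pos [0.6324 0.0743 0.0203] yaw 0.03 F [-1.5 -0.5  5.4] gap 0.0393 j [ 0.09  0.7  -0.35  1.7   0.32  0.8  -1.98] 
 d [ 0.001 -0.012 -0.002] rot [-0. -0.  0.]
```

Seated. Release, rise, and move away to look.

```bash
python3 -m pendant '[0,0,0,0,0,0,0.3, 0,0,0,0,0,0,1, 0,0,0,0,0,0,1, 0,0,0,0,0,0,1, 0,0,0,0,0,0,1, 0,0,-0.1,0,0,0,1, 0,0,-0.4,0,0,0,1, 0,0,-0.8,0,0,0,1, 0,0,-1,0,0,0,1, 0,0,-1,0,0,0,1]'; python3 -m pendant '[0,-1,-0.6,0,0,0,1, 0,-1,-0.6,0,0,0,1, 0,-1,-0.6,0,0,0,1, 0,-1,-0.6,0,0,0,1]';python3 -m pendant '[0,-1,0,0,0,0,1, 0,-1,0,0,0,0,1, 0,-1,0,0,0,0,1, 0,-1,0,0,0,0,1]';python3 -m pendant '[-0.5,-1,0,0,0,0,1, -0.5,-1,0,0,0,0,1, -0.5,-1,0,0,0,0,1, -0.5,-1,0,0,0,0,1, -0.5,-1,0,0,0,0,1]'; python3 - <<'E'
from h import *
T=shot('top','t14.png');S=shot('scene','s14.png')
cv2.imwrite('pics/t14z.png',cv2.resize(T['image'][110:300,160:430],None,fx=2.9,fy=2.9,interpolation=cv2.INTER_CUBIC))
cv2.imwrite('pics/s14z.png',cv2.resize(S['image'][140:340,90:340],None,fx=2.9,fy=2.9,interpolation=cv2.INTER_CUBIC))
E
```

```text
t: 25.67
tool_pos: [0.6344, 0.0748, 0.1254]
orientation: [1.0, 0.0, 0.004, -0.0]
force: [0.6, -0.7, 0.2]
finger_gap: 0.094
t: 26.0
tool_pos: [0.6319, 0.1818, 0.1837]
orientation: [1.0, 0.004, 0.002, -0.002]
force: [0.1, 1.1, -0.3]
finger_gap: 0.0939
t: 26.33
tool_pos: [0.6302, 0.2796, 0.1795]
orientation: [1.0, 0.003, -0.001, -0.001]
force: [-0.3, 1.1, 0.1]
finger_gap: 0.0945
t: 26.75
tool_pos: [0.5809, 0.3753, 0.1796]
orientation: [1.0, 0.002, -0.0, -0.0]
force: [0.3, -0.4, 0.2]
finger_gap: 0.0942
```

View pics/t14z.png

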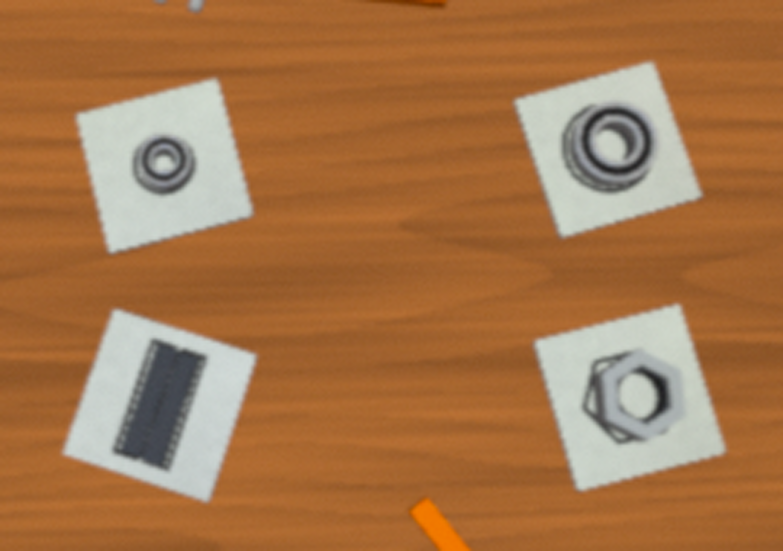

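View pics/s14z.png

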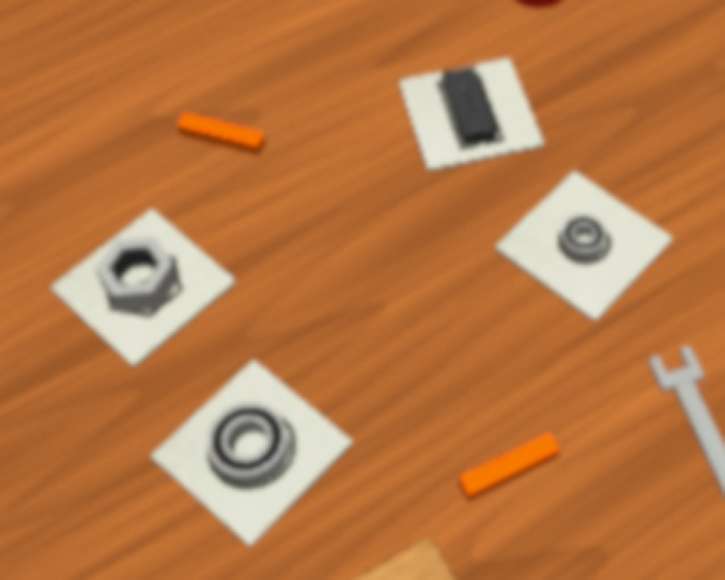

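All five parts lie flat on their boards in both views. A quick numeric check of the offsets, then hand in.

```bash
python3 - <<'E'
from h import *
T=camera('top')
f=lambda u,z:onplane(T,(160+u[0]/2.9,110+u[1]/2.9),z)[:2]
def bd(q): return onplane(T,diagx(np.array([(160+x/2.9,110+y/2.9) for x,y in q])),.006)[:2]
B=bd([(515,100),(653,63),(700,197),(563,236)]);S=bd([(77,115),(215,79),(252,214),(110,251)]);K=bd([(115,310),(256,354),(209,500),(64,453)])
N=bd([(535,342),(680,305),(724,452),(580,490)])
for n,b,u,z in(('big',B,(617,143),.026),('small',S,(163,160),.022),('keys',K,(160,405),.022),('nut',N,(641,395),.035)):
    print(n,((f(u,z)-b)*1e3).round(1),'mm')
print('finger gap',telemetry.read_state()['finger_gap'],'t',telemetry.read_state()['t'])
print(workorder.finish_job())
E
```

```text
big [-0.9 -1. ] mm
small [-1.2 -1.5] mm
keys [-2.2 -1. ] mm
nut [0.  0.5] mm
finger gap 0.09412764650850607 t 26.9
the job is handed in; nothing more can be done
None
```

All five parts are on their own boards, released and at rest, and I handed the job in at about 27 s of the 104 s allowed. The nut, large bearing and small bearing were set down singly, and the two keys were lifted and laid together in one grasp.

- **Final check:** the top camera put the parts this far from their outline centres:

| Part | Offset in x, y (mm) |
|---|---|
| Nut | 0.0, 0.5 |
| Large bearing | −0.9, −1.0 |
| Small bearing | −1.2, −1.5 |
| Key pair | −2.2, −1.0 |

- **Lying flat:** both the top and scene pictures show every part flat, with the arm clear and the gripper open. I did not measure tilt or final heights.
- **One disagreement:** an oblique wrist view with a finger in the way put the key pair about 6 mm off sideways. The clear top view showed it centred on the bars, and I trusted that one.
- **Heights:** two wrist views gave the nut's centre at 18 mm and the small bearing's at 10 mm. Some board heights came out wrong (−13 mm for the nut board, probably because a finger cut into the view). For the boards I used the stated 6 mm, which the top and scene views supported (4–6 mm), as did the contact forces at set-down.

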